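# Unload the glass draining rack

### The job

The washed glass negative on the sloping draining rack is dry: unload the rack from the top down. Put the upper spacer plate squarely on top of the spacer already lying on the bench, then lay the glass negative gently, not dropped, across the two rest strips of the light box, in the free half beside the negative already there, and then put the lower spacer plate squarely on top of the spacer pile too. Leave the first negative on the light box and the timer, focus finder and bottle undisturbed.

Things in the scene. Friction and masses are not known exactly. Their poses are not given: they have to be found in the camera images.
- rack: Fixed steel draining rack; a 160 mm wide deck slopes at 30 degrees above a drip tray (200 x 210 x 16 mm). Origin: on the bench under the stack's middle, 78 mm below the deck; x level, to the high back; y level, across. Plates rest with the lower long edge on two stops, 34 mm high off the deck, 39 to 63 mm either side of the middle; that edge is free between them, 78 mm wide.
- upper_spacer: White plastic spacer plate 60 x 130 x 12 mm, 80 g, with a 74 mm long, 7 mm deep finger notch in each long side, so its waist is 46 mm wide. Origin: centre of underside; x along the 60 mm width, y along the length, z out of its upper face. Top plate of the stack on the rack; at the start x points up the slope, y level.
- negative: Glass plate 60 x 130 x 5 mm, dark image with clear border, 100 g, to be moved. Origin: centre of underside; x along the 60 mm width (up the slope at the start), y along the length, z out of its upper face. Lies flush between the two spacers on the rack; its long edges stand free over the notches of the lower spacer.
- lower_spacer: White plastic spacer plate 60 x 130 x 12 mm, 80 g, with a 74 mm long, 7 mm deep finger notch in each long side, so its waist is 46 mm wide. Origin: centre of underside; x along the 60 mm width, y along the length, z out of its upper face. Bottom plate of the stack, lying on the rack's deck; at the start x points up the slope, y level.
- pile_spacer: White plastic spacer plate 60 x 130 x 12 mm, 80 g, with a 74 mm long, 7 mm deep finger notch in each long side, so its waist is 46 mm wide. Origin: centre of underside; x along the 60 mm width, y along the length, z out of its upper face. Lies loose and flat on the bench; the spacer pile grows on it.
- light_box: Fixed flat light box, 120 (x) x 340 (y) mm, panel 23 mm high. Origin: centre of underside. Two clear rest strips, 316 mm long, 8 mm wide, tops 34 mm above the bench, run along y at x = -22 and +22 mm. A negative lies over both, its length along y, centred at x = 0; there is room for two, about 80 mm either side of the centre. The -y half is free.
- first_negative: Glass plate like the other negative (60 x 130 x 5 mm, same axes), already lying loose on the strips in the +y half of the light box. To be left alone.
- timer: Bystander: black enlarger timer with a sloping face, 115 x 170 mm, about 100 mm high. Origin: centre of its underside.
- focus_finder: Bystander: focus finder, foot 90 x 65 mm, inclined eyepiece tube, about 180 mm high. Origin: centre of its underside.
- bottle: Bystander: amber bottle, 76 mm across, 170 mm high. Origin: centre of its underside.
Things that resemble listed ones, but are neither listed nor needed, are in the scene too. Leave any blue or turquoise look-alike of the negative alone.

How it is judged:
On the way, in this order (a step that is already met when the one before it is completed fails the run):
1. the upper spacer lies squarely on the pile, let go (horizontal distance between upper_spacer and pile_spacer below 0.015 m and angle between the x axis of upper_spacer and the x axis of pile_spacer, either way round below 0.2 rad and angle between upper_spacer's own z axis and vertical below 0.06 rad and z of upper_spacer in the frame of pile_spacer between 0.009 and 0.015 m and linear speed of upper_spacer below 0.02 m/s and contact force between upper_spacer and the fingers below 0.1 N), for 0.2 s.
2. the negative lies across the rest strips of the light box, let go (x of negative in the frame of light_box between -0.012 and 0.012 m and y of negative in the frame of light_box between -0.093 and 0.093 m and z of negative in the frame of light_box between 0.031 and 0.037 m and angle between the x axis of negative and the x axis of light_box, either way round below 0.15 rad and angle between negative's own z axis and vertical below 0.05 rad and linear speed of negative below 0.02 m/s and contact force between negative and the fingers below 0.1 N), for 0.2 s.
At the end, for the whole second after the job is handed in: Upper, then lower spacer lie flat on the bench spacer, each within 15 mm and 0.2 rad of it (it moved under 30 mm); the negative lies flat on both rest strips, within 12 mm of their midline, 0.15 rad square, not past their ends; first negative within 10 mm of its place; all released, at rest (all of step 1 and all of step 2 and horizontal distance between lower_spacer and pile_spacer below 0.015 m and angle between the x axis of lower_spacer and the x axis of pile_spacer, either way round below 0.2 rad and angle between each of lower_spacer, pile_spacer's own z axis and vertical below 0.06 rad and z of lower_spacer in the frame of upper_spacer between 0.009 and 0.015 m and linear speed of lower_spacer below 0.02 m/s and contact force between lower_spacer and the fingers below 0.1 N and distance of pile_spacer from where it was at the start of the episode below 0.03 m and distance of first_negative from where it was at the start of the episode below 0.01 m and angle between first_negative's own z axis and vertical below 0.05 rad); the robot touches nothing.
It fails at once if the negative was dropped (over 0.5 m/s while not held by the fingers) (linear speed of negative above 0.5 m/s and contact force between negative and the fingers below 0.1 N).
It fails at once if the first negative or a bystander was moved more than 15 mm (distance of any of first_negative, timer, focus_finder, bottle from where it was at the start of the episode above 0.015 m).
It fails at once if the two negatives knocked together (contact force between negative and first_negative above 1 N).
It fails at once if the negative was set down hard on the light box (pressed on it with over 60 N) (contact force between negative and light_box above 60 N).
It also fails if it takes over 64 s, if anything falls off the work surface, if the arm or the gripper's body presses on something with over 40 N, if the wrist force passes 120 N, or if a joint passes its speed limit or range.

### The arm

A 6-joint arm with a two-finger parallel gripper is mounted at the origin on the work surface. World frame = base frame: x ahead of the robot, y to its left, z up, the work surface at z = 0. Lengths are in m, angles in rad, forces in N, time in s.
With the tool pointing down it reaches from about 0.25 to 0.775 m from the base axis. Payload 4 kg.
Tool frame: the origin (TCP) lies on the centre line of the jaws, within the pads' length; the fingertips stand 14 mm ahead of it and the grasp point (between the pads) lies 5 mm behind it; x points along the fingers, z is the direction in which the jaws open and shut, and the axes are right-handed (so a half turn about x gives the same grasp; the last joint's range is limited). The gripper opens to 85 mm and grips with 20 to 120 N. Pads are 22 mm wide; open, the fingers measure 114 mm over their backs; the gripper's body (76 mm by 85 mm) begins 54 mm behind the grasp point. The pads swing forward as they close: fully open they stand 13 mm farther back than shut.
Start: joints at [-1.253, 0.087, 1.371, -0, 1.684, -0.103], TCP at [0.225, -0.502, 0.245] pointing down, gripper open.
Joint ranges: [-3.1, 3.1], [-0.76, 2.03], [0.27, 2.55], [-1.08, 4.22], [0.17, 2.65], [-2.57, 2.57]. Speed limits (rad/s): [2.79, 2.79, 3.14, 3.14, 3.14, 3.14].

### API

Orientations are given as a 3x3 rotation matrix whose columns are the frame's x, y, z axes.
In Python, from workcell import r gives the robot as it stands.
- The arm moves only by the shell command python3 -m jog 'ROWS'. ROWS is text: rows parted by semicolons, each of 5 numbers parted by spaces: the opening in per cent of the stroke, from 0 (shut) to 100 (fully open), then the shift along the world's x, y, z in m, then the turn about the world's z in degrees. A call has 1 to 10 rows; each row is the pose to reach, as a shift and turn from the pose commanded when the call began; what a row does not reach only later rows make up. A row lasts 1/10 s, in which the tool goes at most 50 mm and 8.59 degrees, less where a joint would pass 70% of its speed; a pose out of reach is approached as far as the arm can. A call with a gripper value outside its range is refused whole. The fingers move at their own pace and stop on an object; the grip force is fixed at half the most. Time passes only in rows, so rows that repeat a pose let the fingers close. It gives the time, the measured TCP pose, the force and the opening at its end, in the units of the state.
- r.get_state(): the state, without advancing time (a new reading comes with each control period).
- r.get_image(name): name is "scene" or "top"; returns the picture (400x640x3 uint8, red, green, blue); there is no depth.
- r.camera_info(name): a dict with "fx", "fy", "cx", "cy" (pixels), "R" (3x3) and "t" (3): a world point X has camera coordinates R X + t. Camera axes: x right, y down, z forward; pixel columns grow to the right and rows downward; lengths in m; the calibration is good to about 2 mm. A picture is of the moment at which its call begins. camera_info takes no time and is no camera call.
- r.job_done(): hands the job in, once; it reports no verdict.
The state is a dict: "clock": time; "joint_pos": joint angles; "dq": joint speeds; "effort": joint torques, N m; "tool_pos": TCP position; "eef_rot": TCP orientation; "wrist_force": force on the tool from outside, world axes, zero at the start; "wrist_torque": the same for the moment, N m; "gripper_width": finger opening in m.
Only numpy, scipy, OpenCV 4.12 (cv2) and the standard library are available. Lean on these libraries where they do the work, as an engineer would, in place of code of your own. Each camera call takes 0.05 s, during which the arm holds its last target.

## Working session

There is one attempt and no reset: what is moved stays moved. The work goes in short steps, Python scripts to look and compute and a shell command to move; the robot and the scene stay as the last step left them, time stands still between calls to the robot, and variables do not carry over. Pictures are saved under pics/ and viewed, and the job is handed in when it is done.

```bash
ls; mkdir -p pics
python3 - <<'E'
from workcell import r
import cv2
for n in("scene","top"):
    im=r.get_image(n); cv2.imwrite(f"pics/{n}0.png",im[:,:,::-1]); c=r.camera_info(n); print(n,c)
s=r.get_state(); print(s)
E
```

```text
pics
scene {'fx': 477.7987283348114, 'fy': 477.7987283348114, 'cx': 322.10835119523415, 'cy': 200.55570207256497, 'R': array([[ 0.65538993,  0.75525954, -0.00686063],
       [ 0.51163366, -0.45062451, -0.73155215],
       [-0.55560331,  0.47594179, -0.68175096]]), 't': array([-0.34121248, -0.17290715,  1.47490503])}
top {'fx': 430.5905999902259, 'fy': 430.5905999902259, 'cx': 318.6314694886774, 'cy': 205.4152271078011, 'R': array([[ 0.00788133, -0.99983521, -0.01635327],
       [-0.99257192, -0.00583651, -0.12151923],
       [ 0.12140376,  0.01718953, -0.99245436]]), 't': array([0.0531326 , 0.53561322, 1.18231504])}
{'clock': 0.1, 'joint_pos': array([-1.25309511e+00,  8.79255929e-02,  1.37211704e+00,  3.24414718e-05,
        1.68364352e+00, -1.03109587e-01]), 'dq': array([-0.00081915, -0.0006113 , -0.00239907, -0.00028646,  0.00043011,
       -0.00105212]), 'effort': array([ 3.28983064e-03, -3.53016508e+01, -3.14218640e+01,  5.78700974e-05,
        7.98325986e-03, -5.08787167e-06]), 'tool_pos': array([ 0.22453997, -0.50160463,  0.24422479]), 'eef_rot': array([[-6.23354105e-04,  9.12756624e-01,  4.08503314e-01],
       [ 1.99880538e-03,  4.08503715e-01, -9.12754469e-01],
       [-9.99997808e-01,  2.47549378e-04, -2.07906532e-03]]), 'wrist_force': array([ 0.26975074,  0.2050572 , -0.44366101]), 'wrist_torque': array([ 0.02714237, -0.01380763,  0.02561722]), 'gripper_width': 0.08526232328919708}
```

View pics/scene0.png

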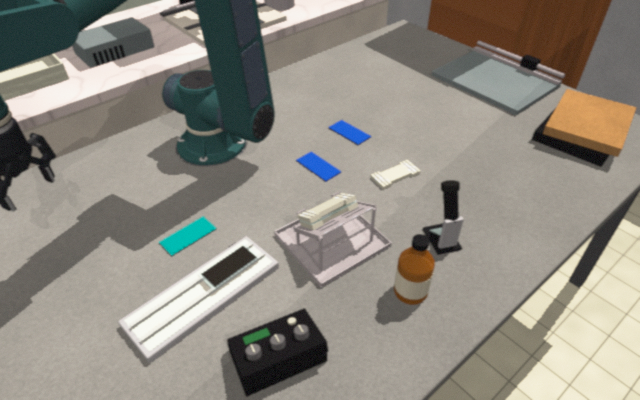

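View pics/top0.png

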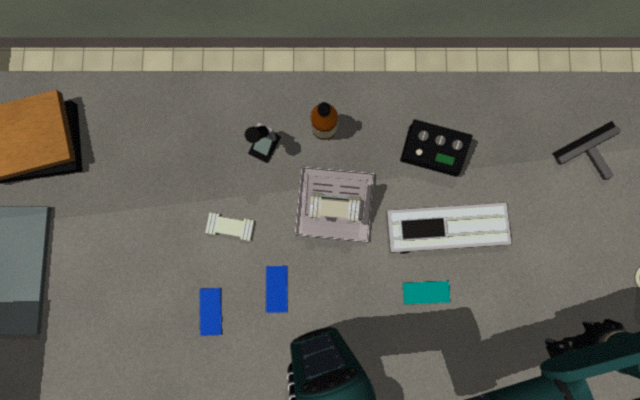

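```bash
cat > h.py <<'E'
import numpy as np, cv2
from workcell import r
def proj(n,X):
    c=r.camera_info(n); p=np.atleast_2d(X)@c['R'].T+c['t']
    return np.c_[c['fx']*p[:,0]/p[:,2]+c['cx'],c['fy']*p[:,1]/p[:,2]+c['cy']]
def unproj(n,uv,z):
    c=r.camera_info(n); uv=np.atleast_2d(uv); d=np.c_[(uv[:,0]-c['cx'])/c['fx'],(uv[:,1]-c['cy'])/c['fy'],np.ones(len(uv))]@c['R']
    o=-c['R'].T@c['t']; k=(z-o[2])/d[:,2]; return o+d*k[:,None]
def crop(src,u0,v0,u1,v1,s,out):
    im=cv2.imread(src)[v0:v1,u0:u1]; cv2.imwrite(out,cv2.resize(im,None,fx=s,fy=s,interpolation=cv2.INTER_CUBIC))
E
python3 -c "
from h import *
crop('pics/scene0.png',265,150,425,290,5,'pics/a.png')
crop('pics/top0.png',285,155,385,250,6,'pics/b.png')
crop('pics/top0.png',190,190,270,250,8,'pics/c.png')
crop('pics/top0.png',380,190,520,260,5,'pics/d.png')
for n in('scene','top'):
  c=r.camera_info(n); print(-c['R'].T@c['t'])
"
```

```text
[ 1.13155445 -0.52218116  0.8766864 ]
[0.38767839 0.03592651 1.23934991]
```

View pics/a.png

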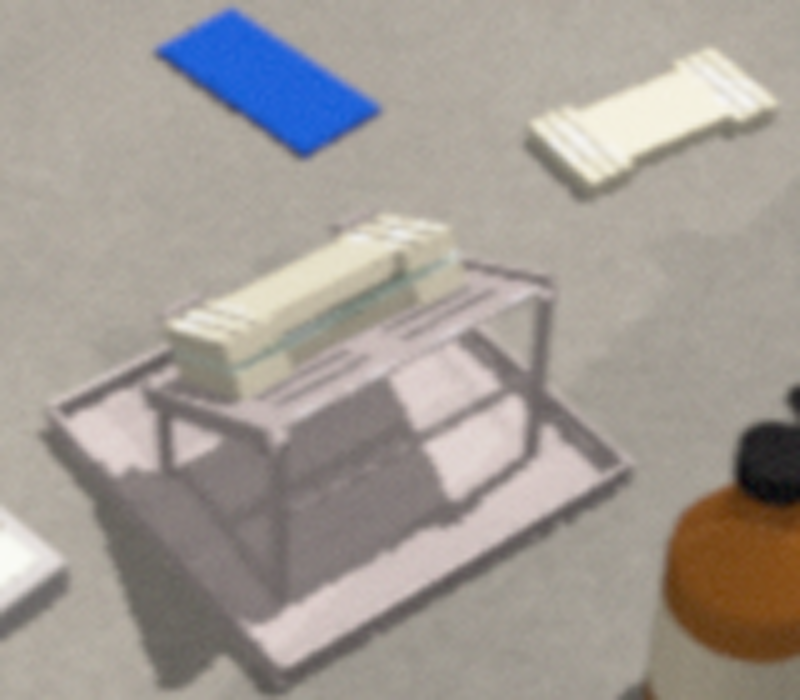

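View pics/b.png

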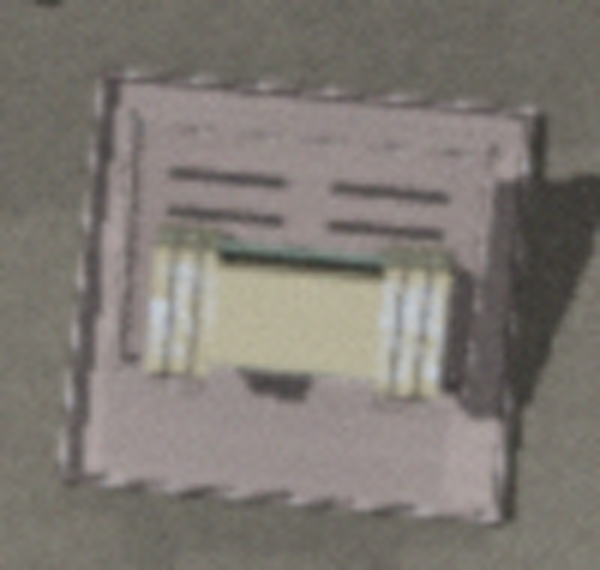

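View pics/c.png

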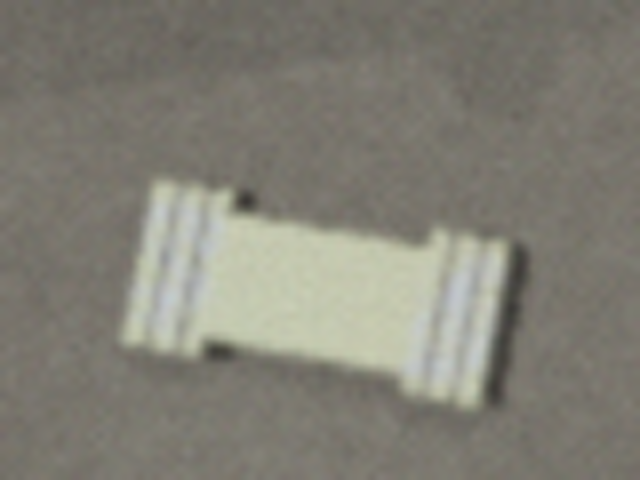

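View pics/d.png

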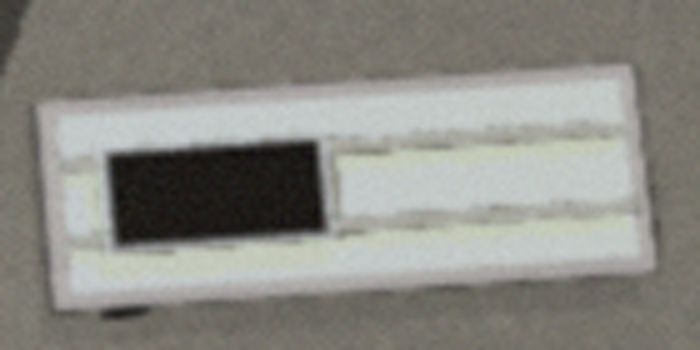

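```bash
cat >> h.py <<'E'
def Rz(a): return np.array([[np.cos(a),-np.sin(a),0],[np.sin(a),np.cos(a),0],[0,0,1.]])
c30,s30=np.cos(np.pi/6),.5
def rackpt(s,y,n):  # deck coords -> rack frame; deck top at n=0
    return np.c_[s*c30-n*s30, y, 0.078+s*s30+n*c30] if np.ndim(s) else np.array([s*c30-n*s30,y,0.078+s*s30+n*c30])
E
python3 - <<'E'
from h import *
from scipy.optimize import least_squares
def b(p,o=(285,155),k=6): return (np.array(p)+.5)/k-.5+np.array(o)
# tray rim at z=.016
q=unproj('top',b([(108,75),(545,110),(505,520),(68,480)]),.016); print('tray',q.round(4))
print([np.linalg.norm(q[i]-q[(i+1)%4]).round(4) for i in range(4)])
# stack: upper spacer top face corners, top view : low-left, low-right, high-right, (n=29)
T=b([(147,372),(440,397),(450,262),(163,232)])
def a(p): return b(p,(265,150),5)
S=a([(170,322),(240,345),(462,232),(388,213)]) # scene: y+ low? 
# scene guess: low y- etc printed both
for n,P in(('top',T),('scene',S)):
    print(n,unproj(n,P,.105).round(4))
q=unproj('top',b([(150,183),(515,240),(490,405),(123,345)],(190,190),8),.012);print('pile',q.round(4),q.mean(0).round(4))
print([np.linalg.norm(q[i]-q[(i+1)%4]).round(4) for i in range(4)])
q=unproj('top',b([(37,102),(632,65),(655,270),(57,308)],(380,190),5),.023);print('box',q.round(4),q.mean(0).round(4))
print([np.linalg.norm(q[i]-q[(i+1)%4]).round(4) for i in range(4)])
q=unproj('top',b([(107,155),(318,140),(327,231),(116,245)],(380,190),5),.039);print('neg1',q.round(4),q.mean(0).round(4))
E
```

```text
tray [[ 0.6489  0.1045  0.016 ]
 [ 0.6327 -0.1059  0.016 ]
 [ 0.436  -0.0855  0.016 ]
 [ 0.4534  0.121   0.016 ]]
[np.float64(0.211), np.float64(0.1977), np.float64(0.2072), np.float64(0.1961)]
top [[ 0.4965  0.0806  0.105 ]
 [ 0.4863 -0.0484  0.105 ]
 [ 0.5462 -0.053   0.105 ]
 [ 0.559   0.0742  0.105 ]]
scene [[ 0.5012 -0.0538  0.105 ]
 [ 0.5339 -0.0392  0.105 ]
 [ 0.5457  0.0896  0.105 ]
 [ 0.5124  0.0723  0.105 ]]
pile [[0.5156 0.3746 0.012 ]
 [0.4959 0.2424 0.012 ]
 [0.4368 0.2498 0.012 ]
 [0.4573 0.382  0.012 ]] [0.4764 0.3122 0.012 ]
[np.float64(0.1337), np.float64(0.0595), np.float64(0.1338), np.float64(0.0588)]
box [[ 0.5245 -0.137   0.023 ]
 [ 0.5476 -0.4729  0.023 ]
 [ 0.4321 -0.4806  0.023 ]
 [ 0.4084 -0.1468  0.023 ]] [ 0.4782 -0.3093  0.023 ]
[np.float64(0.3368), np.float64(0.1158), np.float64(0.3346), np.float64(0.1165)]
neg1 [[ 0.4932 -0.1733  0.039 ]
 [ 0.5024 -0.2906  0.039 ]
 [ 0.4517 -0.2942  0.039 ]
 [ 0.4432 -0.1775  0.039 ]] [ 0.4726 -0.2339  0.039 ]
```

Run:
```python
from h import *
from scipy.optimize import least_squares
def b(p,o=(285,155),k=6): return (np.array(p)+.5)/k-.5+np.array(o)
def a(p): return b(p,(265,150),5)
T=b([(147,372),(440,397),(450,262),(163,232)]); ST=[(-.03,.065,.029),(-.03,-.065,.029),(.03,-.065,.029),(.03,.065,.029)]
S=a([(170,322),(240,345),(462,232),(388,213)]); SS=[(-.03,-.065,.029),(.03,-.065,.029),(.03,.065,.029),(-.03,.065,.029)]
def w(p,pts): return np.array([rackpt(*q) for q in pts])@Rz(p[2]).T+[p[0],p[1],0]
f=lambda p: np.r_[(proj('top',w(p,ST))-T).ravel(),(proj('scene',w(p,SS))-S).ravel()]
r_=least_squares(f,[.53,.01,-.09]);p=r_.x;print(p,np.degrees(p[2]),r_.fun.round(1))
np.save('rack.npy',p)
def draw(img,n,o,k,out,se):
    im=cv2.imread(img)[o[1]:o[3],o[0]:o[2]];im=cv2.resize(im,None,fx=k,fy=k,interpolation=cv2.INTER_CUBIC)
    def L(A,col):
        uv=proj(n,w(p,A)); uv=((uv-np.array(o[:2])+.5)*k-.5).round().astype(int)
        cv2.polylines(im,[uv.reshape(-1,1,2)],True,col,1)
    for nn in(0,.012,.017,.029): L([(-.03,-.065,nn),(.03,-.065,nn),(.03,.065,nn),(-.03,.065,nn)],(0,0,255))
    L([(-.033,-.08,0),(se,-.08,0),(se,.08,0),(-.033,.08,0)],(0,255,0))
    cv2.imwrite(out,im)
draw('pics/scene0.png','scene',(265,150,425,290),5,'pics/a2.png',.08)
draw('pics/top0.png','top',(285,155,385,250),6,'pics/b2.png',.08)
```

```text
[ 0.53665646  0.0145609  -0.08515389] -4.878958750909321 [-0.5 -1.4 -1.1 -1.1 -0.3  0.7 -1.8  1.3 -0.2  1.4 -1.7  0.4 -0.9 -0.3
  0.1  1.1]
```

View pics/a2.png

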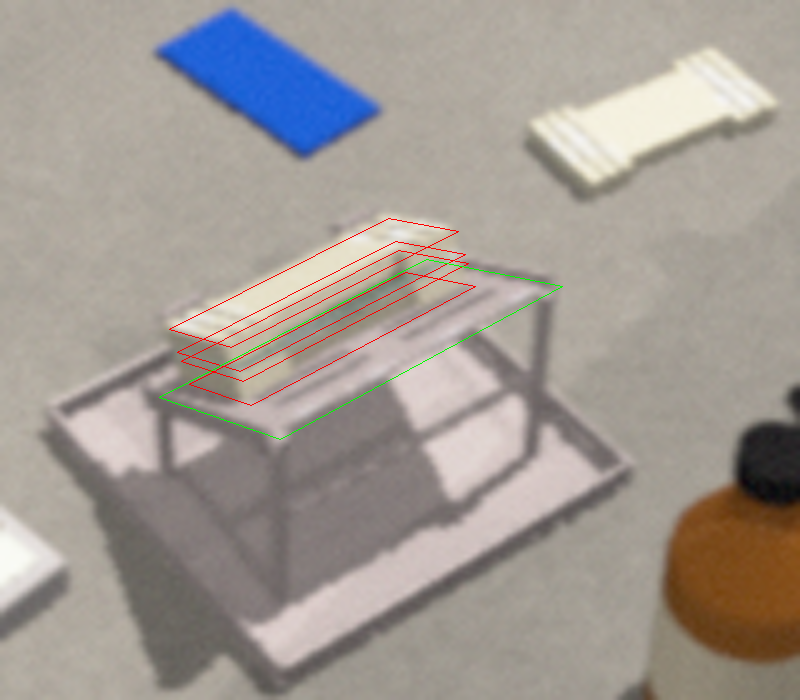

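View pics/b2.png

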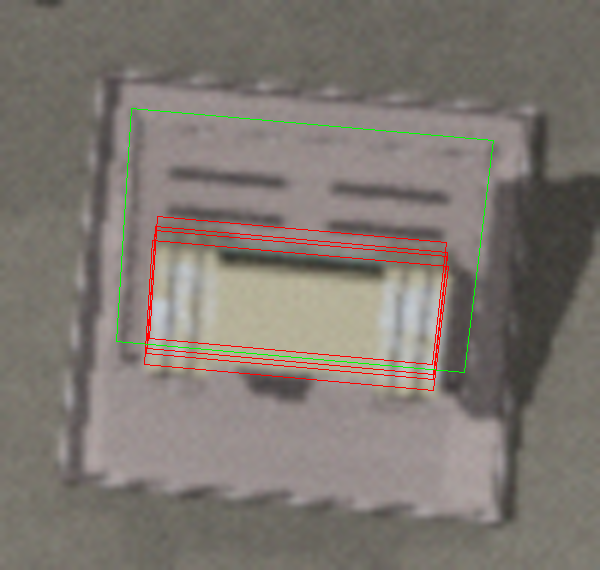

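Run:
```python
from h import *
from scipy.optimize import least_squares
def b(p,o=(285,155),k=6): return (np.array(p)+.5)/k-.5+np.array(o)
def a(p): return b(p,(265,150),5)
T=b([(147,374),(440,398),(452,260),(160,233),(497,150),(130,122)]); ST=[(-.03,.065,.029),(-.03,-.065,.029),(.03,-.065,.0),(.03,.065,.0),'R','L']
S=a([(168,322),(240,345),(462,232),(388,213),(240,397),(277,432),(553,285)]); SS=[(-.03,-.065,.029),(.03,-.065,.029),(.03,.065,.029),(-.03,.065,.029),(.03,-.065,0),'R','L']
def w(p,pts):
    return np.array([rackpt(*({'R':(p[3],-.08,0),'L':(p[3],.08,0)}[q] if isinstance(q,str) else q)) for q in pts])@Rz(p[2]).T+[p[0],p[1],0]
f=lambda p: np.r_[(proj('top',w(p,ST))-T).ravel()+np.tile(p[4:6],len(T)),(proj('scene',w(p,SS))-S).ravel()+np.tile(p[6:8],len(S)),p[4:]*1.5]
r_=least_squares(f,[.53,.01,-.09,.08,0,0,0,0],loss='soft_l1');p=r_.x;print(p.round(4),np.degrees(p[2]),f(p).round(1))
np.save('rack.npy',p)
def draw(img,n,o,k,out,se):
    im=cv2.imread(img)[o[1]:o[3],o[0]:o[2]];im=cv2.resize(im,None,fx=k,fy=k,interpolation=cv2.INTER_CUBIC)
    def L(A,col):
        uv=proj(n,w(p,A)); uv=((uv-np.array(o[:2])+.5)*k-.5).round().astype(int)
        cv2.polylines(im,[uv.reshape(-1,1,2)],True,col,1)
    for nn in(0,.012,.017,.029): L([(-.03,-.065,nn),(.03,-.065,nn),(.03,.065,nn),(-.03,.065,nn)],(0,0,255))
    L([(-.033,-.08,0),(se,-.08,0),(se,.08,0),(-.033,.08,0)],(0,255,0))
    cv2.imwrite(out,im)
draw('pics/scene0.png','scene',(265,150,425,290),5,'pics/a3.png',p[3])
draw('pics/top0.png','top',(285,155,385,250),6,'pics/b3.png',p[3])
A=cv2.imread('pics/a3.png');B=cv2.imread('pics/b3.png')
o=np.zeros((480,800,3),np.uint8);A=cv2.resize(A[150:500,100:600],(420,294));B=cv2.resize(B[80:440,90:510],(380,326));o[:294,:420]=A;o[:326,420:]=B;cv2.imwrite('pics/ab3.png',o)
```

```text
[ 0.5329  0.0146 -0.0873  0.0787  0.4563  0.3749  0.569   0.0342] -4.999491605823527 [-0.1  0.  -0.7  0.5 -0.5 -1.2  0.  -1.1 -0.3  0.6  0.6 -0.2 -0.2  0.5
 -2.2 -0.5 -1.4 -1.  -0.3  0.3  1.7  0.6 -0.3  0.3  1.  -0.6  0.7  0.6
  0.9  0.1]
```

View pics/ab3.png

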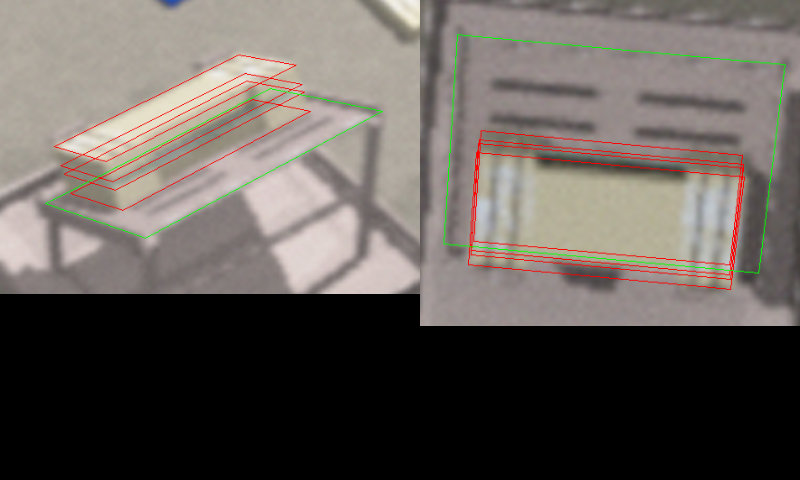

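```bash
python3 -m jog '54 0 0 -0.05 0; 54 0 0 -0.1 0; 54 0 0 -0.15 0; 54 0 0 -0.19 0; 54 0 0 -0.21 0; 54 0 0 -0.21 0; 54 0 0 -0.21 0'
```

```text
clock: 0.8
tool_pos: [0.2247, -0.5021, 0.0354]
eef_rot: [[-0.0, 0.913, 0.409], [0.0, 0.409, -0.913], [-1.0, -0.0, -0.0]]
wrist_force: [0.7, -0.3, 0.8]
gripper_width: 0.046
```

```bash
python3 -m jog '54 0 0 -0.012 0; 54 0 0 -0.016 0; 54 0 0 -0.018 0;54 0 0 -0.018 0'; python3 -m jog '54 0 0 -0.002 0; 54 0 0 -0.002 0';python3 -m jog '54 0 0 -0.002 0; 54 0 0 -0.002 0'
```

```text
clock: 1.2
tool_pos: [0.2247, -0.5021, 0.0175]
eef_rot: [[0.0, 0.913, 0.408], [-0.0, 0.408, -0.913], [-1.0, -0.0, 0.0]]
wrist_force: [-0.2, -0.3, 0.3]
gripper_width: 0.0463
clock: 1.4
tool_pos: [0.2247, -0.5021, 0.0154]
eef_rot: [[0.0, 0.913, 0.409], [-0.0, 0.409, -0.913], [-1.0, -0.0, 0.0]]
wrist_force: [-0.3, -0.4, 0.4]
gripper_width: 0.0464
clock: 1.6
tool_pos: [0.2246, -0.5019, 0.0131]
eef_rot: [[-0.0, 0.913, 0.409], [0.0, 0.409, -0.913], [-1.0, 0.0, -0.0]]
wrist_force: [-0.1, 0.1, -0.0]
gripper_width: 0.046
```

```bash
python3 -m jog '54 0 0 -0.001 0; 54 0 0 -0.002 0';python3 -m jog '54 0 0 -0.001 0; 54 0 0 -0.002 0'
```

```text
clock: 1.8
tool_pos: [0.2247, -0.5022, 0.0117]
eef_rot: [[0.0, 0.913, 0.408], [-0.0, 0.408, -0.913], [-1.0, -0.0, 0.0]]
wrist_force: [-0.8, 0.8, 7.8]
gripper_width: 0.0462
clock: 2.0
tool_pos: [0.2248, -0.5022, 0.0116]
eef_rot: [[-0.0, 0.913, 0.409], [-0.0, 0.409, -0.913], [-1.0, -0.0, 0.0]]
wrist_force: [-2.3, 6.6, 15.4]
gripper_width: 0.0462
```

```bash
python3 -m jog '40 0 0 0.05 0; 36 0.01 0.02 0.095 -4; 36 0.03 0.055 0.13 -12; 36 0.05 0.1 0.15 -20; 36 0.07 0.145 0.17 -29; 36 0.09 0.19 0.18 -29; 36 0.11 0.23 0.19 -29; 36 0.13 0.27 0.19 -29; 36 0.15 0.31 0.19 -29; 36 0.17 0.35 0.19 -29'
```

```text
clock: 3.0
tool_pos: [0.3952, -0.1501, 0.1998]
eef_rot: [[0.001, 0.996, -0.085], [-0.001, -0.085, -0.996], [-1.0, 0.002, 0.001]]
wrist_force: [0.8, -0.3, -0.3]
gripper_width: 0.0309
```

```bash
python3 -m jog '36 0.02 0.04 0 0; 36 0.04 0.08 0 0; 36 0.06 0.12 0 0; 36 0.075 0.15 0 0; 36 0.085 0.17 0 0; 36 0.085 0.17 0 0'
```

```text
clock: 3.6
tool_pos: [0.4803, 0.0204, 0.1991]
eef_rot: [[-0.0, 0.997, -0.081], [0.001, -0.081, -0.997], [-1.0, -0.0, -0.001]]
wrist_force: [-0.3, -0.5, -0.4]
gripper_width: 0.0309
```

```bash
python3 -m jog '36 0 -0.001 -0.04 0; 36 0 -0.001 -0.075 0; 36 0 -0.001 -0.099 0; 36 0 -0.001 -0.099 0'
python3 - <<'E'
from h import *
for n in("scene","top"):
    cv2.imwrite(f"pics/{n}1.png",r.get_image(n)[:,:,::-1])
crop('pics/scene1.png',265,130,425,270,4,'pics/s1.png');crop('pics/top1.png',285,155,385,250,4,'pics/t1.png')
E
```

```text
clock: 4.0
tool_pos: [0.4761, 0.0164, 0.0961]
eef_rot: [[-0.009, 0.996, -0.086], [0.0, -0.086, -0.996], [-1.0, -0.009, 0.001]]
wrist_force: [-0.6, 1.0, -0.2]
gripper_width: 0.0307
```

View pics/s1.png

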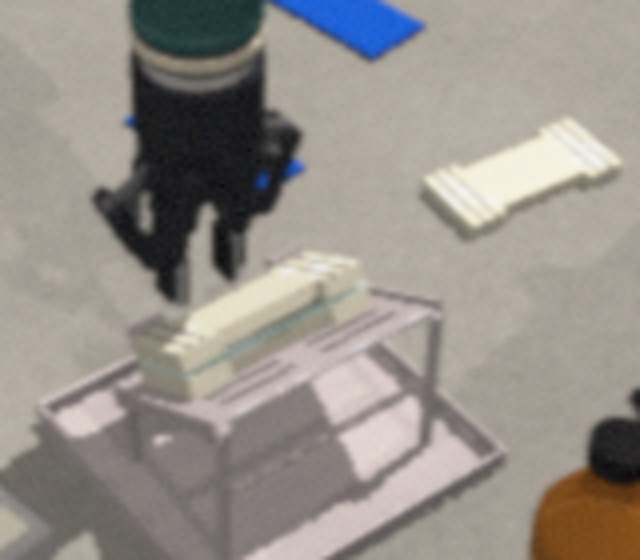

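View pics/t1.png

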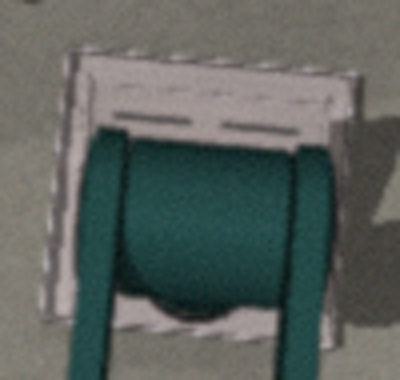

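```bash
python3 -m jog '36 0.005 0 0.002 0; 36 0.010 -0.001 0.004 0; 36 0.014 -0.001 0.006 0; 36 0.018 -0.0015 0.0075 0; 36 0.022 -0.002 0.009 0; 36 0.026 -0.0025 0.011 0; 36 0.030 -0.0025 0.013 0; 36 0.033 -0.003 0.0145 0; 36 0.033 -0.003 0.0145 0; 36 0.033 -0.003 0.0145 0'
python3 - <<'E'
from h import *
for n in("scene",):
    cv2.imwrite(f"pics/{n}2.png",r.get_image(n)[:,:,::-1])
crop('pics/scene2.png',265,130,425,270,4,'pics/s2.png')
E
```

```text
clock: 5.1
tool_pos: [0.5081, 0.0146, 0.1142]
eef_rot: [[-0.013, 0.996, -0.085], [0.001, -0.085, -0.996], [-1.0, -0.013, 0.0]]
wrist_force: [-12.8, 1.8, 6.9]
gripper_width: 0.031
```

View pics/s2.png

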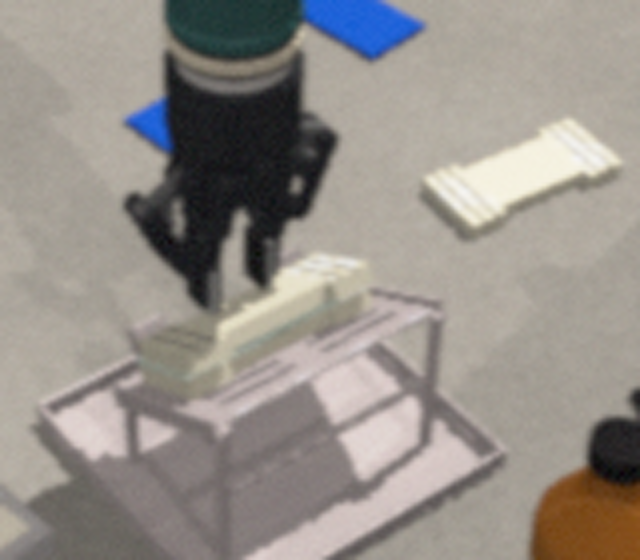

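Run:
```python
from h import *
crop('pics/scene1.png',290,180,370,240,5,'pics/x1.png');crop('pics/scene2.png',290,180,370,240,5,'pics/x2.png')
cv2.imwrite('pics/x12.png',np.hstack([cv2.imread('pics/x1.png'),cv2.imread('pics/x2.png')]))
```

```text
(no output)
```

View pics/x12.png

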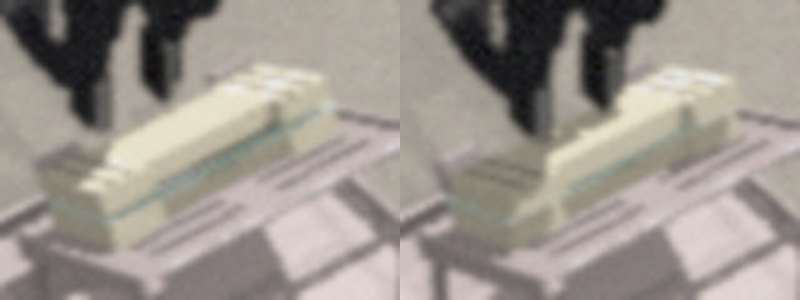

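Run:
```python
from h import *
p=np.load('rack.npy')
s=r.get_state(); print(s['tool_pos'],s['wrist_force'],s['wrist_torque'])
t=s['tool_pos'];R=s['eef_rot']
im=cv2.imread('pics/scene2.png');k=6;o=np.array([290,150])
im=cv2.resize(im[150:240,290:400],None,fx=k,fy=k,interpolation=cv2.INTER_CUBIC)
def P(X): return ((proj('scene',X)-o+.5)*k-.5).round().astype(int)
for sy in(1,-1):
    A=np.array([t+R@np.array([a,b,sy*c]) for a,b,c in[(.0136,.011,.0155),(.0136,-.011,.0155),(.0136,-.011,.028),(.0136,.011,.028)]])
    cv2.polylines(im,[P(A).reshape(-1,1,2)],True,(0,0,255),1)
w=lambda pts: np.array([rackpt(*q) for q in pts])@Rz(-.0873).T+[.5315,.0145,0]
for n in(0,.012,.017,.029):
    cv2.polylines(im,[P(w([(-.03,-.065,n),(-.03,-.037,n),(-.023,-.037,n),(-.023,.037,n),(-.03,.037,n),(-.03,.065,n),(.03,.065,n),(.03,.037,n),(.023,.037,n),(.023,-.037,n),(.03,-.037,n),(.03,-.065,n)])).reshape(-1,1,2)],True,(0,255,0),1)
cv2.imwrite('pics/y.png',im)
```

```text
[0.50810173 0.01457806 0.11421567] [-13.2657941    1.16635304   6.53610413] [ 0.16022051  2.19120734 -0.01109784]
```

View pics/y.png

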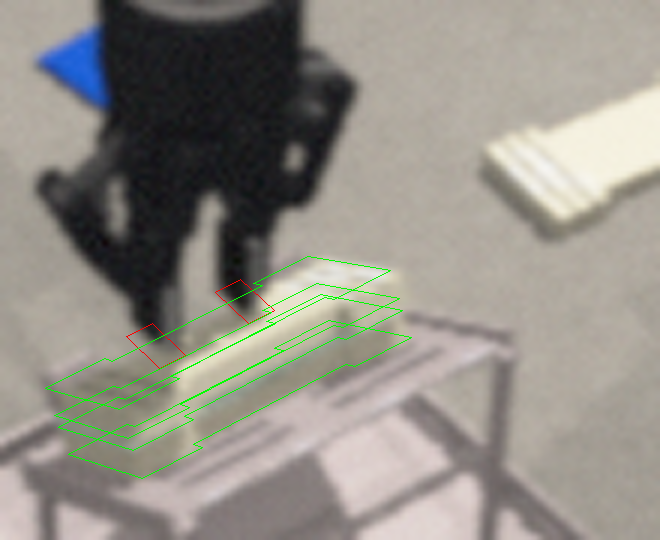

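```bash
python3 -m jog '36 -0.005 0 0.015 0; 36 -0.025 0.002 0.015 0; 36 -0.04 0.003 0.005 0; 36 -0.042 0.003 -0.018 0; 36 -0.042 0.003 -0.018 0; 36 -0.042 0.003 -0.018 0'
```

```text
clock: 5.75
tool_pos: [0.4712, 0.0169, 0.0976]
eef_rot: [[0.001, 0.996, -0.085], [-0.0, -0.085, -0.996], [-1.0, 0.001, 0.0]]
wrist_force: [-0.0, 0.3, 1.4]
gripper_width: 0.0306
```

```bash
python3 -m jog '36 0.005 0 -0.002 0; 36 0.010 -0.001 -0.002 0; 36 0.015 -0.001 -0.002 0; 36 0.020 -0.0015 0.001 0; 36 0.025 -0.002 0.004 0; 36 0.030 -0.0025 0.007 0;  36 0.034 -0.003 0.0092 0;36 0.034 -0.003 0.0092 0'
python3 - <<'E'
from h import *
for n in("scene",):
    cv2.imwrite(f"pics/{n}3.png",r.get_image(n)[:,:,::-1])
crop('pics/scene3.png',290,150,400,240,6,'pics/s3.png')
E
```

```text
clock: 6.55
tool_pos: [0.5054, 0.0139, 0.1065]
eef_rot: [[0.001, 0.996, -0.085], [-0.0, -0.085, -0.996], [-1.0, 0.001, 0.0]]
wrist_force: [0.1, 0.1, -0.0]
gripper_width: 0.0305
```

View pics/s3.png

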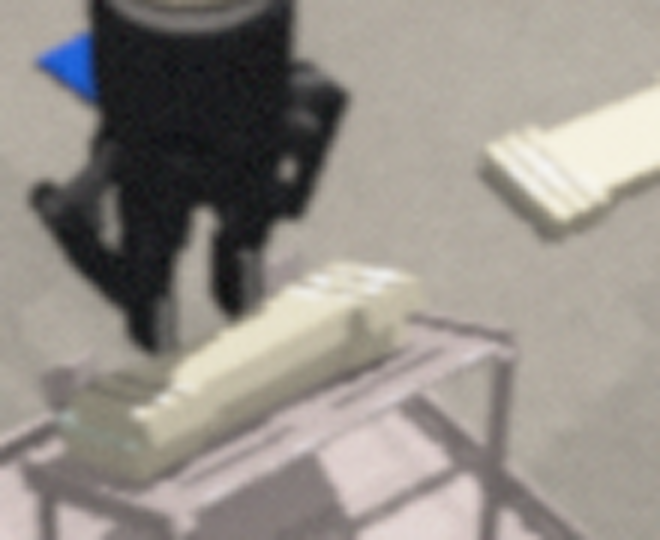

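```bash
python3 -m jog '36 0.004 -0.0003 0.0023 0; 36 0.008 -0.0007 0.0046 0; 36 0.012 -0.001 0.0068 0; 36 0.014 -0.001 0.008 0;36 0.016 -0.0013 0.009 0; 36 0.016 -0.0013 0.009 0; 36 0.016 -0.0013 0.009 0'
python3 - <<'E'
from h import *
for n in("scene",):
    cv2.imwrite(f"pics/{n}4.png",r.get_image(n)[:,:,::-1])
crop('pics/scene4.png',290,150,400,240,6,'pics/s4.png')
E
```

```text
clock: 7.3
tool_pos: [0.5207, 0.0127, 0.1151]
eef_rot: [[0.0, 0.996, -0.085], [-0.0, -0.085, -0.996], [-1.0, 0.0, 0.0]]
wrist_force: [-2.4, 0.4, 0.6]
gripper_width: 0.0309
```

View pics/s4.png

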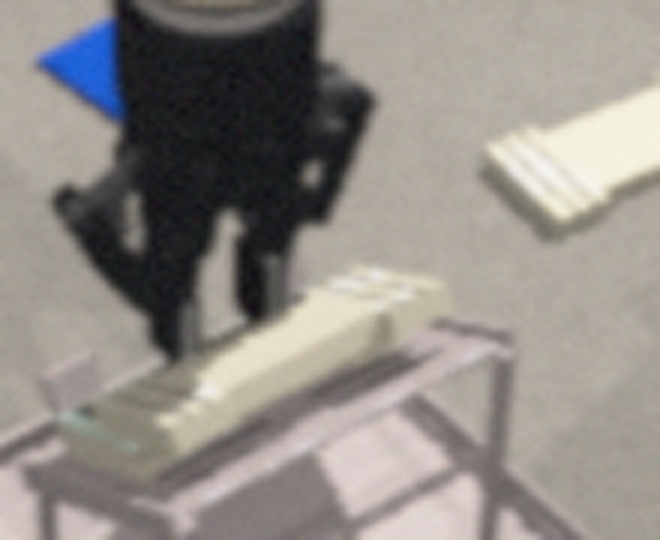

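```bash
cat >> h.py <<'E'
O=np.array([.5315,.0145,0]);PSI=-.0873
def w(pts): return np.array([rackpt(*q) for q in pts])@Rz(PSI).T+O
def outline(n,wd=.03,wa=.023):
    return [(-wd,-.065,n),(-wd,-.037,n),(-wa,-.037,n),(-wa,.037,n),(-wd,.037,n),(-wd,.065,n),(wd,.065,n),(wd,.037,n),(wa,.037,n),(wa,-.037,n),(wd,-.037,n),(wd,-.065,n)]
def overlay(src,cam,o,k,polys,out):
    im=cv2.imread(src)[o[1]:o[3],o[0]:o[2]];im=cv2.resize(im,None,fx=k,fy=k,interpolation=cv2.INTER_CUBIC)
    for X,col in polys:
        uv=((proj(cam,X)-np.array(o[:2])+.5)*k-.5).round().astype(int); cv2.polylines(im,[uv.reshape(-1,1,2)],True,col,1)
    cv2.imwrite(out,im)
def plate(d,n0,al,th=.012,wa=.023,piv=.03):
    # plate pushed up by d, rotated by al (rad, high end down) about pivot (s=piv,n=n0)
    out=[]
    for q in(0,th):
        pts=[]
        for s,y,n in outline(q,wa=wa):
            a=s+d-piv; pts.append((piv+a*np.cos(al)+n*np.sin(al),y,n0-a*np.sin(al)+n*np.cos(al)))
        out.append(w(pts))
    return out
E
python3 - <<'E'
from h import *
o=(290,150,400,240)
overlay('pics/scene4.png','scene',o,6,[(x,(0,255,0)) for x in plate(.031,.017,0)]+[(x,(0,0,255)) for x in plate(.036,.017,np.arcsin(17/36))],'pics/y4.png')
E
```

```text
(no output)
```

View pics/y4.png

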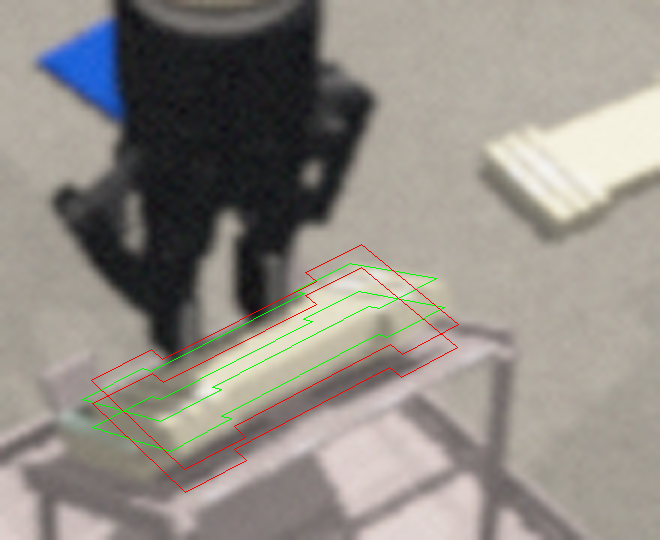

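```bash
python3 -m jog '36 0.002 -0.0002 0.0005 0; 36 0.004 -0.0003 0.0015 0; 36 0.005 -0.0004 0.002 0; 36 0.005 -0.0004 0.002 0'
python3 - <<'E'
from h import *
for n in("scene",):
    cv2.imwrite(f"pics/{n}5.png",r.get_image(n)[:,:,::-1])
o=(290,150,400,240)
crop('pics/scene5.png',*o,6,'pics/s5.png')
E
```

```text
clock: 7.75
tool_pos: [0.5227, 0.0125, 0.1169]
eef_rot: [[-0.008, 0.996, -0.085], [0.0, -0.085, -0.996], [-1.0, -0.008, 0.0]]
wrist_force: [-11.6, 1.6, 5.6]
gripper_width: 0.0309
```

View pics/s5.png

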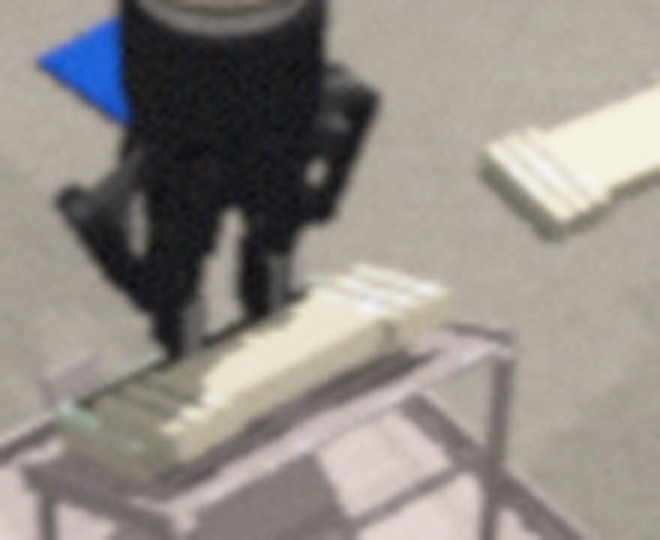

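Run:
```python
from h import *
o=(290,150,400,240)
overlay('pics/scene5.png','scene',o,6,[(x,(0,255,0)) for x in plate(.033,.017,np.radians(8))]+[(x,(0,0,255)) for x in plate(.036,.017,np.arcsin(17/36))],'pics/y5.png')
crop('pics/scene5.png',300,180,380,235,10,'pics/z5.png')
```

```text
(no output)
```

View pics/y5.png

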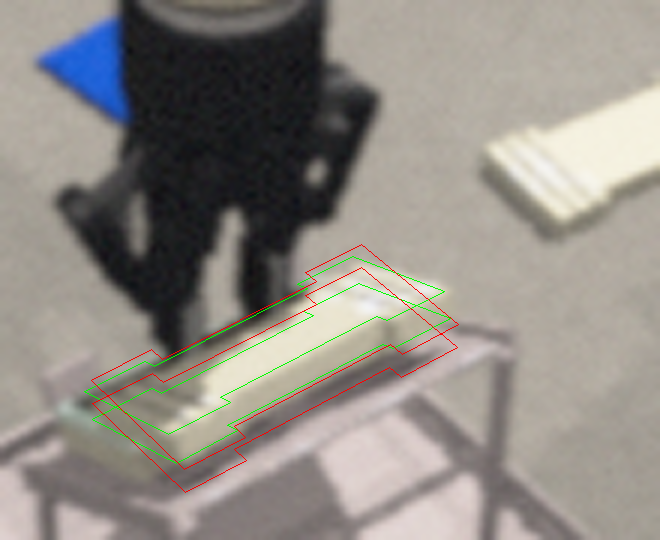

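View pics/z5.png

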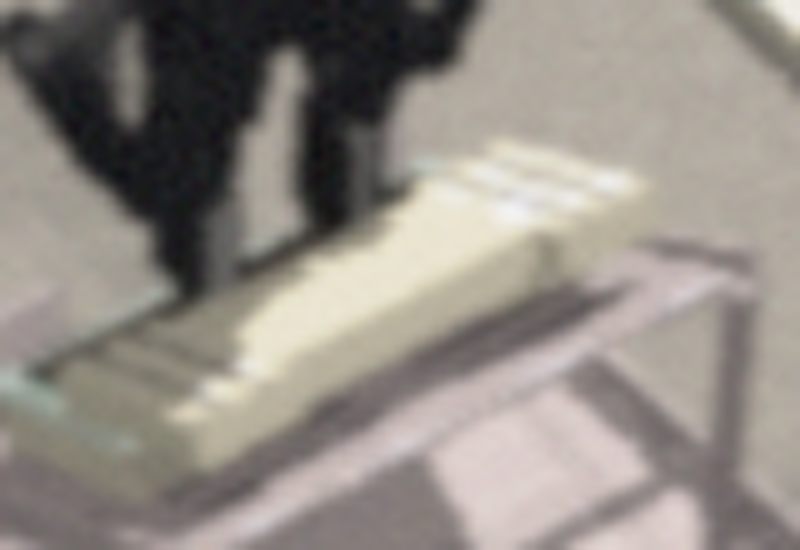

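```bash
python3 -m jog '36 0 0 0.002 0; 36 0 0 0.004 0; 36 0.001 0 0.005 0; 36 0.001 0 0.005 0'
python3 - <<'E'
from h import *
for n in("scene",):
    cv2.imwrite(f"pics/{n}6.png",r.get_image(n)[:,:,::-1])
o=(300,180,380,235)
crop('pics/scene6.png',*o,10,'pics/s6.png')
E
```

```text
clock: 8.2
tool_pos: [0.5276, 0.0122, 0.1224]
eef_rot: [[0.002, 0.996, -0.085], [-0.0, -0.085, -0.996], [-1.0, 0.002, 0.0]]
wrist_force: [0.8, -0.0, -0.4]
gripper_width: 0.0307
```

View pics/s6.png

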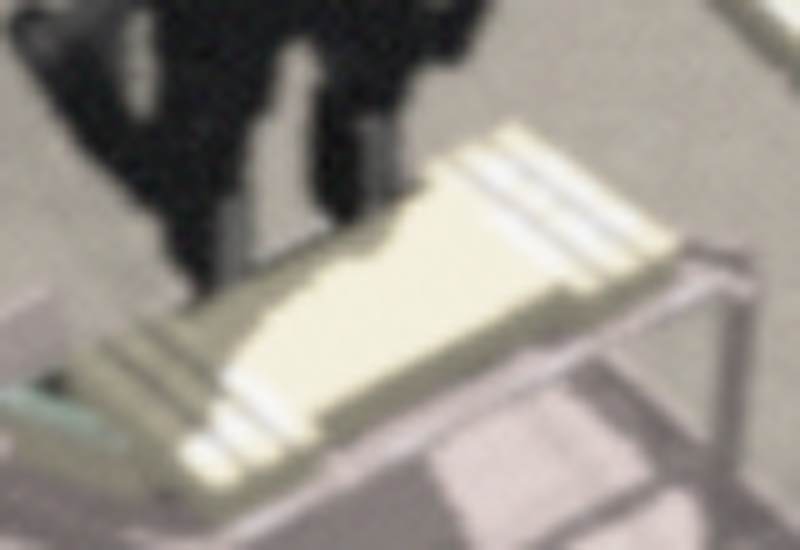

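Run:
```python
from h import *
from scipy.optimize import least_squares
o=(300,180,380,235)
uv=(np.array([(683,240),(225,490),(85,362),(507,122)])+.5)/10-.5+np.array(o[:2])
# unknown: x,y,yaw,tilt about its y ; z from constraint top centre
def pts(p):
    x,y,yaw,t,z=p
    L=np.array([(.03,.065,.012),(.03,-.065,.012),(-.03,-.065,.012),(-.03,.065,.012)])
    Ry=np.array([[np.cos(t),0,-np.sin(t)],[0,1,0],[np.sin(t),0,np.cos(t)]])
    return L@(Rz(yaw)@Ry).T+[x,y,z]
f=lambda p: np.r_[(proj('scene',pts(p))-uv).ravel(),(p[4]-.108)/.002,(p[2]+.087)/.1]
s=least_squares(f,[.552,.012,-.087,0.,.108]);print(s.x.round(4),np.degrees(s.x[2:4]),s.fun.round(2))
x=s.x[:3]-[O[0],O[1],0]; print('rel',(Rz(-PSI)@np.r_[x[:2],0])[:2])
overlay('pics/scene6.png','scene',o,10,[(q,(0,0,255)) for q in plate(.037,.017,np.arcsin(17/37))]+[(pts(s.x),(0,255,0))],'pics/y6.png')
```

```text
[ 0.5617  0.013  -0.0602  0.1164  0.1078] [-3.44859606  6.67198028] [-0.14 -0.16  0.78  0.03 -1.28 -0.13  0.64  0.21 -0.08  0.27]
rel [0.03020073 0.00109768]
```

View pics/y6.png

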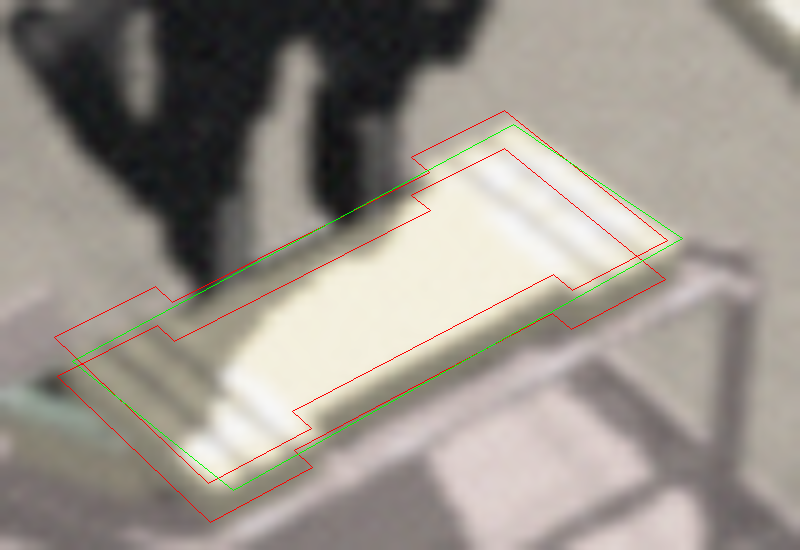

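```bash
python3 -m jog '36 -0.005 0 0 0; 36 -0.008 0 0.02 0; 40 0 0 0.06 8; 50 0.01 0 0.08 16; 60 0.02 0 0.08 24.5; 70 0.028 0.001 0.08 33; 76 0.028 0.001 0.08 41.5; 76 0.028 0.001 0.08 50; 76 0.028 0.001 0.08 58.5; 76 0.028 0.001 0.08 67'
python3 -m jog '76 0 0 0 8.5; 76 0 0 0 17; 76 0 0 0 23; 76 0 0 0 23'
python3 - <<'E'
from h import *
for n in("scene","top"):
    cv2.imwrite(f"pics/{n}7.png",r.get_image(n)[:,:,::-1])
crop('pics/scene7.png',300,170,380,235,8,'pics/s7.png')
E
```

```text
clock: 9.25
tool_pos: [0.5547, 0.0132, 0.202]
eef_rot: [[0.001, 0.462, 0.887], [-0.0, 0.887, -0.462], [-1.0, 0.0, 0.001]]
wrist_force: [-0.4, 0.5, 0.6]
gripper_width: 0.0651
clock: 9.65
tool_pos: [0.5547, 0.0132, 0.202]
eef_rot: [[0.001, 0.086, 0.996], [-0.0, 0.996, -0.086], [-1.0, 0.0, 0.001]]
wrist_force: [-0.1, 0.9, 0.3]
gripper_width: 0.0646
```

View pics/s7.png

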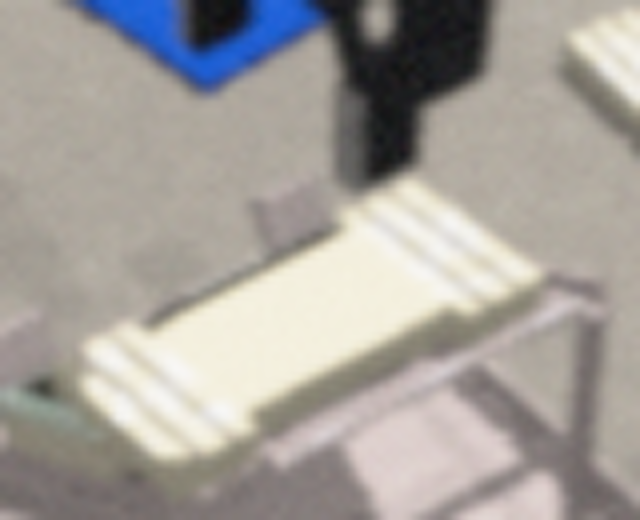

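```bash
python3 -m jog '76 0.001 0 -0.04 0; 76 0.001 0 -0.065 0; 76 0.001 0 -0.071 0; 76 0.001 0 -0.0755 0; 76 0.001 0 -0.0755 0'
python3 - <<'E'
from h import *
for n in("scene",):
    cv2.imwrite(f"pics/{n}8.png",r.get_image(n)[:,:,::-1])
crop('pics/scene8.png',300,150,390,235,7,'pics/s8.png')
E
```

```text
clock: 10.25
tool_pos: [0.5562, 0.0132, 0.1273]
eef_rot: [[0.001, 0.086, 0.996], [-0.0, 0.996, -0.086], [-1.0, -0.0, 0.001]]
wrist_force: [0.1, 1.2, -0.0]
gripper_width: 0.0648
```

View pics/s8.png

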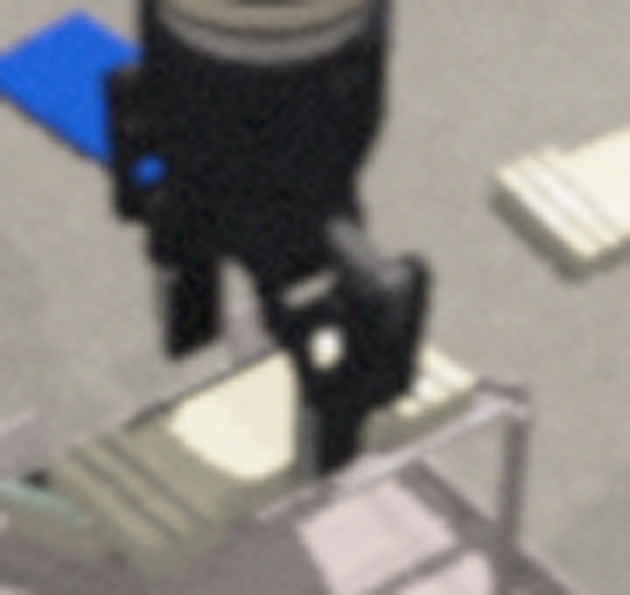

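```bash
python3 -m jog '70 0 0 0 0; 66 0 0 0 0; 62 0 0 0 0; 58 0 0 -0.001 0; 54 0 0 -0.001 0; 48 0 0 -0.001 0; 40 0 0 -0.001 0; 40 0 0 -0.001 0'
python3 - <<'E'
from h import *
for n in("scene",):
    cv2.imwrite(f"pics/{n}9.png",r.get_image(n)[:,:,::-1])
crop('pics/scene9.png',300,150,390,235,7,'pics/s9.png')
E
```

```text
clock: 11.1
tool_pos: [0.5559, 0.0133, 0.1261]
eef_rot: [[0.001, 0.085, 0.996], [-0.0, 0.996, -0.085], [-1.0, -0.0, 0.001]]
wrist_force: [0.5, 0.0, 4.5]
gripper_width: 0.044
```

View pics/s9.png

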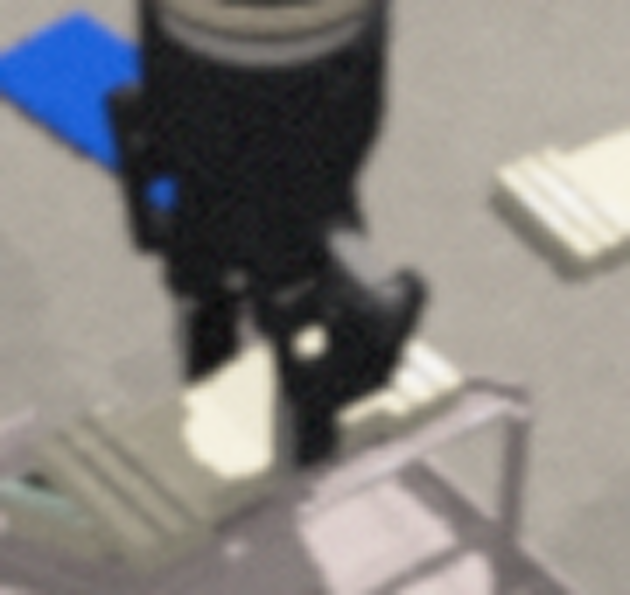

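```bash
python3 -m jog '38 0 0 0 0; 38 0 0 0.003 0; 38 0 0 0.008 0; 38 0 0 0.015 0; 38 0 0 0.02 0;38 0 0 0.02 0'
python3 - <<'E'
from h import *
for n in("scene",):
    cv2.imwrite(f"pics/{n}10.png",r.get_image(n)[:,:,::-1])
crop('pics/scene10.png',300,150,390,235,7,'pics/s10.png')
E
```

```text
clock: 11.75
tool_pos: [0.5563, 0.0132, 0.1467]
eef_rot: [[0.002, 0.085, 0.996], [-0.0, 0.996, -0.085], [-1.0, 0.0, 0.002]]
wrist_force: [-0.2, -0.5, -1.1]
gripper_width: 0.0438
```

View pics/s10.png

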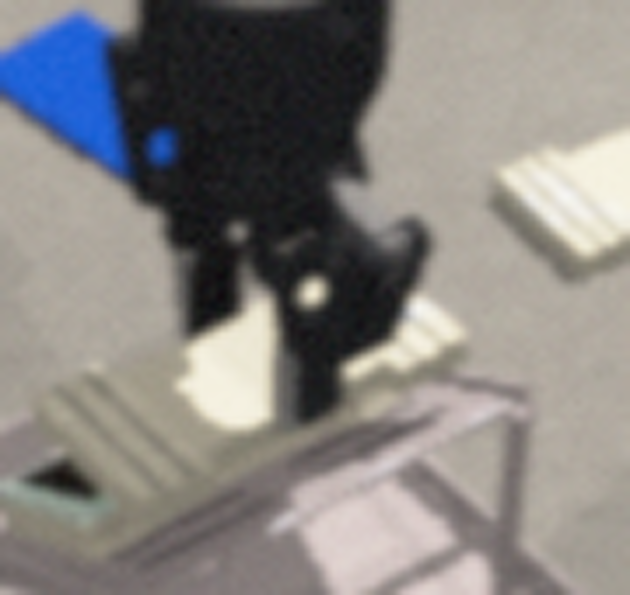

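```bash
python3 -m jog '38 -0.002 0 0.03 0; 38 -0.012 0.02 0.05 0; 38 -0.025 0.06 0.055 -1; 38 -0.035 0.105 0.055 -2; 38 -0.047 0.15 0.055 -3.5; 38 -0.059 0.195 0.055 -3.5; 38 -0.07 0.24 0.05 -3.5; 38 -0.078 0.28 0.03 -3.5; 38 -0.08 0.299 0 -3.5; 38 -0.08 0.299 -0.03 -3.5'
python3 -m jog '38 0 0 -0.04 0; 38 0 0 -0.06 0; 38 0 0 -0.07 0; 38 0 0 -0.07 0;38 0 0 -0.07 0'
python3 - <<'E'
from h import *
for n in("scene","top"):
    cv2.imwrite(f"pics/{n}11.png",r.get_image(n)[:,:,::-1])
crop('pics/scene11.png',350,120,440,200,7,'pics/s11.png')
crop('pics/top11.png',190,170,290,260,6,'pics/t11.png')
E
```

```text
clock: 12.8
tool_pos: [0.4749, 0.3154, 0.1148]
eef_rot: [[0.001, 0.142, 0.99], [0.002, 0.99, -0.142], [-1.0, 0.002, 0.001]]
wrist_force: [-0.5, -0.3, -0.8]
gripper_width: 0.0439
clock: 13.3
tool_pos: [0.4766, 0.3126, 0.0468]
eef_rot: [[0.002, 0.146, 0.989], [0.001, 0.989, -0.146], [-1.0, 0.001, 0.002]]
wrist_force: [0.1, 0.7, 0.1]
gripper_width: 0.0435
```

View pics/s11.png

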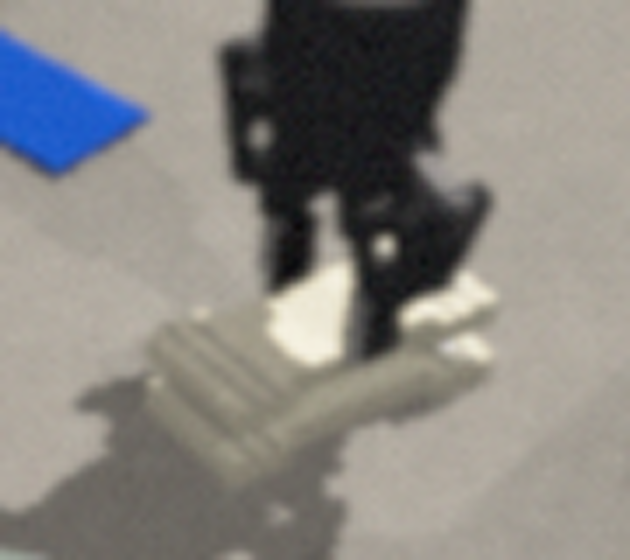

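View pics/t11.png

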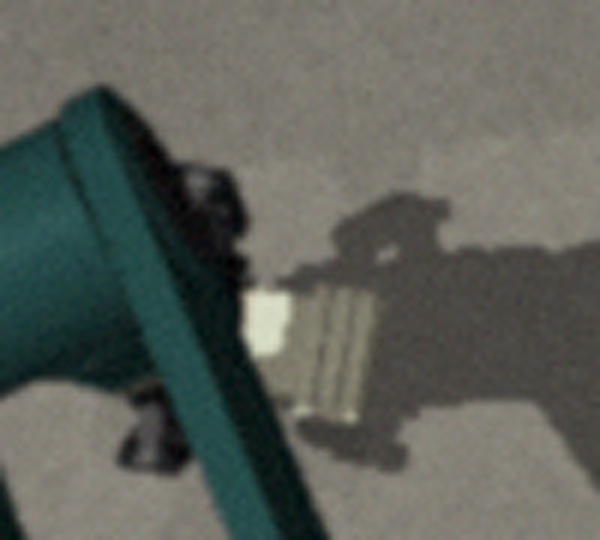

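```bash
python3 -m jog '38 0 0 -0.006 0; 38 0 0 -0.01 0; 38 0 0 -0.012 0;38 0 0 -0.012 0';python3 -m jog '38 0 0 -0.002 0;38 0 0 -0.003 0;38 0 0 -0.003 0'
```

```text
clock: 13.8
tool_pos: [0.4753, 0.312, 0.033]
eef_rot: [[-0.001, 0.146, 0.989], [-0.001, 0.989, -0.146], [-1.0, -0.001, -0.001]]
wrist_force: [-1.0, -0.2, -0.7]
gripper_width: 0.0436
clock: 14.1
tool_pos: [0.4758, 0.3123, 0.0311]
eef_rot: [[0.0, 0.146, 0.989], [0.0, 0.989, -0.146], [-1.0, 0.0, 0.0]]
wrist_force: [-1.7, -1.1, 2.7]
gripper_width: 0.0434
```

```bash
python3 -m jog '38 0 0 -0.002 0;44 0 0 -0.002 0;50 0 0 -0.002 0;54 0 0 -0.002 0;58 0 0 -0.001 0;64 0 0 0 0;64 0 0 0.01 0;64 0 0 0.04 0;64 0 0 0.08 0;64 0 -0.03 0.12 0'
python3 -m jog '64 0.01 -0.05 0.02 0; 64 0.02 -0.1 0.03 0;64 0.03 -0.15 0.03 0; 50 0.03 -0.19 0.03 0; 50 0.03 -0.23 0.03 0'
python3 - <<'E'
from h import *
for n in("scene","top"):
    cv2.imwrite(f"pics/{n}12.png",r.get_image(n)[:,:,::-1])
crop('pics/scene12.png',350,120,440,200,7,'pics/s12.png')
crop('pics/top12.png',190,170,290,260,6,'pics/t12.png')
E
```

```text
clock: 15.1
tool_pos: [0.4754, 0.2841, 0.1519]
eef_rot: [[-0.0, 0.142, 0.99], [0.001, 0.99, -0.142], [-1.0, 0.001, -0.0]]
wrist_force: [0.9, -0.5, -0.3]
gripper_width: 0.0549
clock: 15.6
tool_pos: [0.5059, 0.0499, 0.1815]
eef_rot: [[0.002, 0.147, 0.989], [-0.0, 0.989, -0.147], [-1.0, -0.0, 0.002]]
wrist_force: [-0.3, -0.7, 0.1]
gripper_width: 0.0426
```

View pics/s12.png

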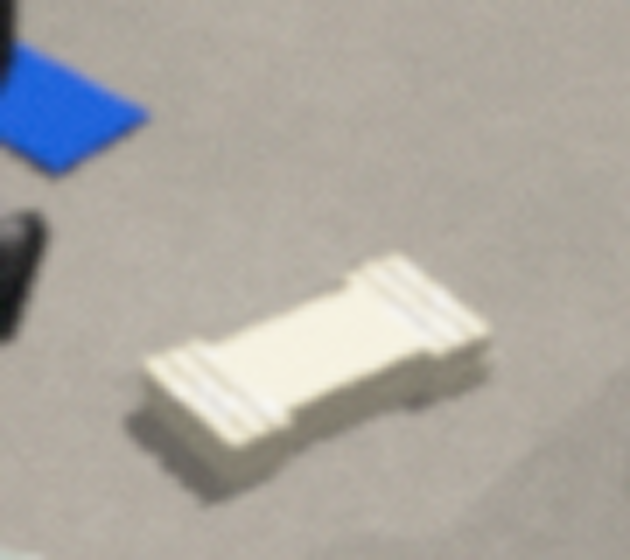

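View pics/t12.png

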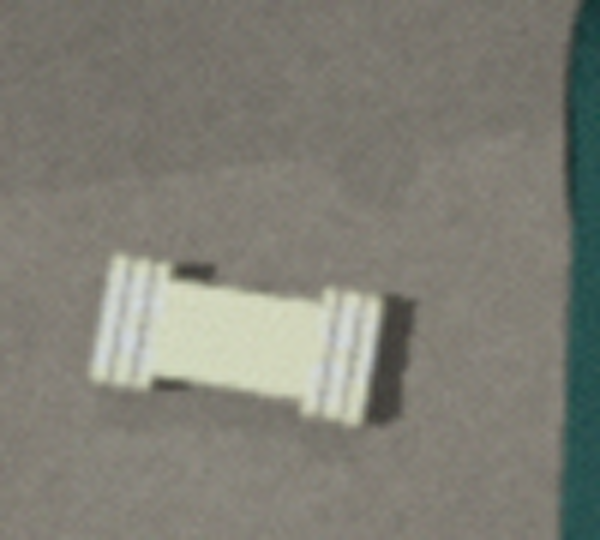

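View pics/scene12.png

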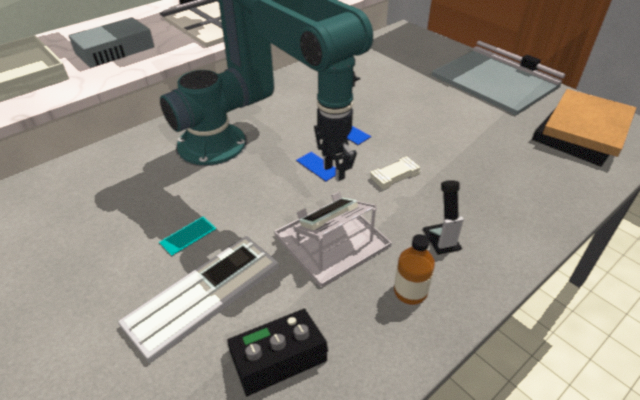

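```bash
python3 -m jog '45 0.002 -0.01 0 -8.5; 40 0.004 -0.02 0 -17; 36 0.006 -0.034 0 -25.5; 36 0.006 -0.034 0 -34; 36 0.006 -0.034 0 -42.5; 36 0.006 -0.034 0 -51; 36 0.006 -0.034 0 -59.5; 36 0.006 -0.034 -0.01 -68; 36 0.006 -0.034 -0.03 -76.5; 36 0.006 -0.034 -0.05 -85'
python3 -m jog '36 0 0 -0.01 -1.5; 36 0 0 -0.018 -1.5; 36 0 0 -0.02 -1.5; 36 0 0 -0.02 -1.5'
```

```text
clock: 16.7
tool_pos: [0.5123, 0.0193, 0.131]
eef_rot: [[0.002, 0.998, -0.064], [0.0, -0.064, -0.998], [-1.0, 0.002, -0.0]]
wrist_force: [-0.3, 0.7, 0.1]
gripper_width: 0.0307
clock: 17.1
tool_pos: [0.5119, 0.0184, 0.1109]
eef_rot: [[0.0, 0.996, -0.084], [-0.0, -0.084, -0.996], [-1.0, 0.0, 0.0]]
wrist_force: [0.0, 0.1, -0.2]
gripper_width: 0.0308
```

```bash
python3 -m jog '36 0 -0.002 -0.002 0; 36 0 -0.002 -0.003 0; 36 0 -0.002 -0.003 0';python3 -m jog '36 0 0 -0.001 0; 36 0 0 -0.0015 0'; python3 -m jog '36 0 0 -0.001 0; 36 0 0 -0.0015 0'
```

```text
clock: 17.4
tool_pos: [0.5118, 0.0161, 0.1079]
eef_rot: [[0.001, 0.996, -0.085], [-0.0, -0.085, -0.996], [-1.0, 0.001, 0.0]]
wrist_force: [0.8, 0.7, 0.9]
gripper_width: 0.0304
clock: 17.6
tool_pos: [0.5117, 0.0162, 0.1061]
eef_rot: [[0.0, 0.996, -0.085], [-0.0, -0.085, -0.996], [-1.0, 0.0, 0.0]]
wrist_force: [0.6, -0.1, -0.6]
gripper_width: 0.031
clock: 17.8
tool_pos: [0.5116, 0.0163, 0.1044]
eef_rot: [[-0.0, 0.996, -0.085], [-0.0, -0.085, -0.996], [-1.0, -0.0, 0.0]]
wrist_force: [-0.2, 0.3, 0.2]
gripper_width: 0.031
```

```bash
python3 -m jog '36 0 0 -0.001 0; 36 0 0 -0.0015 0';python3 -m jog '36 0 0 -0.001 0; 36 0 0 -0.0015 0'; python3 -m jog '36 0 0 -0.001 0; 36 0 0 -0.001 0'
```

```text
clock: 18.0
tool_pos: [0.5116, 0.0163, 0.1029]
eef_rot: [[-0.0, 0.996, -0.085], [-0.0, -0.085, -0.996], [-1.0, -0.0, 0.0]]
wrist_force: [-0.5, 0.4, -0.0]
gripper_width: 0.0308
clock: 18.2
tool_pos: [0.5117, 0.0163, 0.1026]
eef_rot: [[0.0, 0.996, -0.085], [-0.0, -0.085, -0.996], [-1.0, 0.0, 0.0]]
wrist_force: [-3.2, 0.2, 7.0]
gripper_width: 0.0307
clock: 18.4
tool_pos: [0.5118, 0.0163, 0.1025]
eef_rot: [[0.001, 0.996, -0.085], [-0.0, -0.085, -0.996], [-1.0, 0.001, 0.0]]
wrist_force: [-4.2, 0.7, 8.4]
gripper_width: 0.0307
```

```bash
python3 -m jog '36 0 0 0.012 0; 36 -0.02 0.002 0.01 0; 36 -0.038 0.003 -0.006 0; 36 -0.038 0.003 -0.016 0; 36 -0.038 0.003 -0.016 0; 36 -0.038 0.003 -0.016 0'
```

```text
clock: 19.0
tool_pos: [0.4745, 0.0192, 0.0848]
eef_rot: [[0.001, 0.996, -0.085], [-0.0, -0.085, -0.996], [-1.0, 0.001, 0.0]]
wrist_force: [0.2, -0.4, 0.4]
gripper_width: 0.0307
```

```bash
python3 -m jog '36 0.005 -0.0004 -0.001 0; 36 0.01 -0.0009 -0.001 0; 36 0.015 -0.0013 0.0019 0; 36 0.02 -0.0018 0.0048 0; 36 0.025 -0.0022 0.0077 0; 36 0.03 -0.0026 0.0106 0; 36 0.035 -0.003 0.0134 0;36 0.035 -0.003 0.0134 0'
python3 - <<'E'
from h import *
for n in("scene",):
    cv2.imwrite(f"pics/{n}13.png",r.get_image(n)[:,:,::-1])
crop('pics/scene13.png',300,170,380,235,8,'pics/s13.png')
E
```

```text
clock: 19.8
tool_pos: [0.5098, 0.0162, 0.0987]
eef_rot: [[0.002, 0.996, -0.085], [-0.0, -0.085, -0.996], [-1.0, 0.002, 0.0]]
wrist_force: [-0.0, -1.0, -0.8]
gripper_width: 0.0308
```

View pics/s13.png

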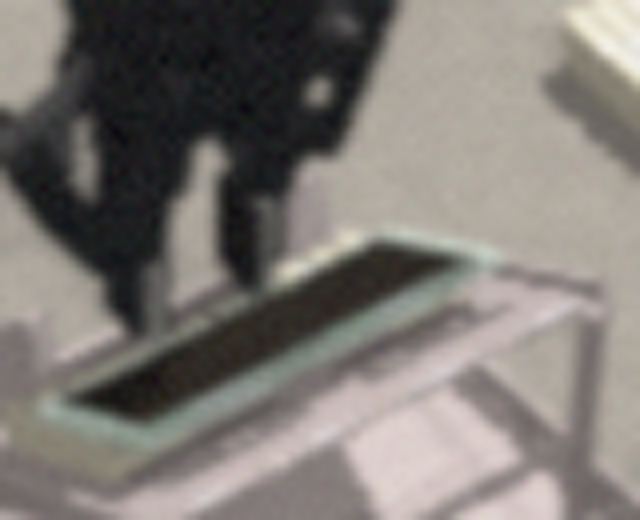

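```bash
python3 -m jog '36 0.004 -0.0004 0.0024 0; 36 0.008 -0.0007 0.0048 0; 36 0.012 -0.001 0.0072 0; 36 0.015 -0.0013 0.0091 0; 36 0.018 -0.0016 0.011 0; 36 0.021 -0.0018 0.0128 0; 36 0.021 -0.0018 0.0128 0'
python3 - <<'E'
from h import *
for n in("scene",):
    cv2.imwrite(f"pics/{n}14.png",r.get_image(n)[:,:,::-1])
crop('pics/scene14.png',300,170,380,235,8,'pics/s14.png')
E
```

```text
clock: 20.55
tool_pos: [0.5299, 0.0145, 0.1112]
eef_rot: [[0.0, 0.996, -0.085], [-0.0, -0.085, -0.996], [-1.0, 0.0, 0.0]]
wrist_force: [-3.2, -0.0, 1.2]
gripper_width: 0.0304
```

View pics/s14.png

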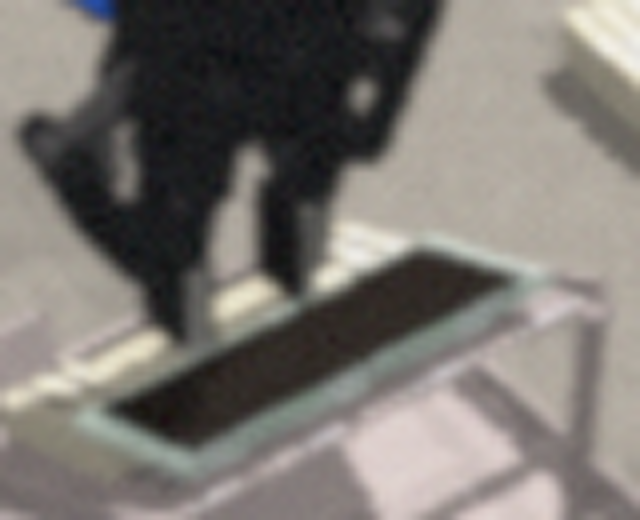

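```bash
python3 -m jog '36 0 0 0.002 0; 36 0.001 0 0.004 0; 36 0.002 0 0.005 0; 36 0.002 0 0.005 0'
python3 - <<'E'
from h import *
for n in("scene",):
    cv2.imwrite(f"pics/{n}15.png",r.get_image(n)[:,:,::-1])
crop('pics/scene15.png',300,170,380,235,8,'pics/s15.png')
E
```

```text
clock: 21.0
tool_pos: [0.5325, 0.0144, 0.1162]
eef_rot: [[0.002, 0.996, -0.085], [-0.0, -0.085, -0.996], [-1.0, 0.002, 0.0]]
wrist_force: [-0.4, 0.0, 0.1]
gripper_width: 0.0308
```

View pics/s15.png

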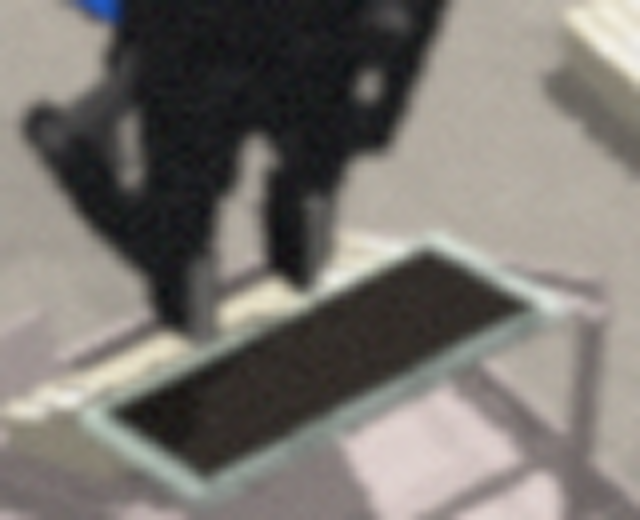

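Run:
```python
from h import *
from scipy.optimize import least_squares
o=(300,170)
uv=(np.array([(563,306),(205,497),(83,414),(432,232)])+.5)/8-.5+np.array(o)
def pts(p):
    x,y,yaw,t,z=p
    L=np.array([(.03,.065,.005),(.03,-.065,.005),(-.03,-.065,.005),(-.03,.065,.005)])
    Ry=np.array([[np.cos(t),0,-np.sin(t)],[0,1,0],[np.sin(t),0,np.cos(t)]])
    return L@(Rz(yaw)@Ry).T+[x,y,z]
for zc in(.105,.109,.113):
    f=lambda p: np.r_[(proj('scene',pts(p))-uv).ravel(),(p[4]-zc)/.0005,(p[2]+.087)/.05]
    s=least_squares(f,[.58,.012,-.087,0.,.108]);print(s.x.round(4),np.degrees(s.x[2:4]),s.fun.round(2))
    x=s.x[:3]-[O[0],O[1],0]; print('rel',(Rz(-PSI)@np.r_[x[:2],0])[:2])
for d in(50,52,55):
    al=np.arcsin(12/d); a=(d-30)/1e3; S=.03+a*np.cos(al);N=.012-a*np.sin(al); print(d,30-np.degrees(al),rackpt(S,0,N))
```

```text
[ 0.5699  0.0135 -0.0789  0.2467  0.105 ] [-4.5210398  14.13718196] [ 0.35 -0.49 -0.35  0.41 -0.38  0.24  0.42 -0.31 -0.03  0.16]
rel [0.03836941 0.00234411]
[ 0.5728  0.0107 -0.078   0.2493  0.109 ] [-4.47113164 14.28575881] [ 0.5  -0.59 -0.4   0.48 -0.53  0.31  0.47 -0.38 -0.04  0.18]
rel [ 0.04151579 -0.00013877]
[ 0.5758  0.008  -0.0772  0.2519  0.113 ] [-4.42057996 14.43480976] [ 0.65 -0.69 -0.46  0.54 -0.67  0.38  0.53 -0.46 -0.05  0.2 ]
rel [ 0.0446618  -0.00262118]
50 16.113459637371008 [0.03919504 0.         0.10894311]
52 16.65763620291176 [0.04105753 0.         0.10969865]
55 17.397735158534942 [0.04383707 0.         0.11086738]
```

```bash
python3 -m jog '36 -0.001 0 -0.003 0; 36 0.002 0 -0.003 0; 36 0.004 -0.0004 -0.0025 0; 36 0.006 -0.0006 -0.002 0; 36 0.0075 -0.0008 -0.001 0; 36 0.0075 -0.0008 -0.001 0'
python3 - <<'E'
from h import *
for n in("scene",):
    cv2.imwrite(f"pics/{n}16.png",r.get_image(n)[:,:,::-1])
crop('pics/scene16.png',300,170,380,235,8,'pics/s16.png')
E
```

```text
clock: 21.65
tool_pos: [0.5397, 0.0136, 0.1149]
eef_rot: [[0.001, 0.996, -0.085], [-0.0, -0.085, -0.996], [-1.0, 0.001, 0.0]]
wrist_force: [0.2, 0.5, 0.1]
gripper_width: 0.0304
```

View pics/s16.png

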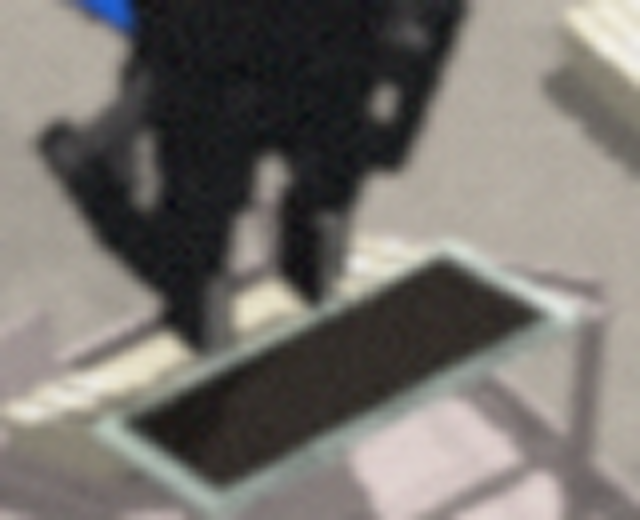

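Run:
```python
from h import *
from scipy.optimize import least_squares
o=(300,170)
uv=(np.array([(580,318),(220,513),(97,430),(448,242)])+.5)/8-.5+np.array(o)
def pts(p,th=.005):
    x,y,yaw,t,z=p
    L=np.array([(.03,.065,th),(.03,-.065,th),(-.03,-.065,th),(-.03,.065,th)])
    Ry=np.array([[np.cos(t),0,-np.sin(t)],[0,1,0],[np.sin(t),0,np.cos(t)]])
    return L@(Rz(yaw)@Ry).T+[x,y,z]
for zc in(.105,.108,.111):
    f=lambda p: np.r_[(proj('scene',pts(p))-uv).ravel(),(p[4]-zc)/.0005,(p[2]+.087)/.05]
    s=least_squares(f,[.58,.012,-.087,0.,.108]);print(s.x.round(4),np.degrees(s.x[2:4]))
    x=s.x[:3]-[O[0],O[1],0]; print('rel',(Rz(-PSI)@np.r_[x[:2],0])[:2]); print('low',pts(s.x)[2:].mean(0),'high bottom',pts(s.x,0)[:2].mean(0))
# deck end in scene0, adjust: left/right corners visible
```

```text
[ 0.5769  0.0131 -0.0765  0.2452  0.105 ] [-4.38208424 14.04994294]
rel [0.04532792 0.00254237]
low [0.54664922 0.01539697 0.1025572 ] high bottom [0.60589443 0.01085694 0.11227283]
[ 0.579   0.011  -0.0758  0.2472  0.108 ] [-4.34539426 14.16262353]
rel [0.04766087 0.00067929]
low [0.5488142  0.01331786 0.10549402] high bottom [0.60804314 0.00881722 0.11532649]
[ 0.5812  0.009  -0.0752  0.2492  0.111 ] [-4.30835567 14.27558274]
rel [ 0.04999361 -0.00118352]
low [0.55097912 0.01123884 0.10843061] high bottom [0.61019151 0.00677796 0.11838017]
```

```bash
python3 -m jog '36 -0.004 0 0 0; 36 -0.008 0 0.015 0; 36 -0.008 0 0.05 0; 36 0 0 0.08 8.5'
python3 - <<'E'
from h import *
for n in("scene",):
    cv2.imwrite(f"pics/{n}17.png",r.get_image(n)[:,:,::-1])
crop('pics/scene17.png',300,170,380,235,8,'pics/s17.png')
E
```

```text
clock: 22.1
tool_pos: [0.5384, 0.0137, 0.197]
eef_rot: [[0.0, 0.998, 0.067], [-0.0, 0.067, -0.998], [-1.0, 0.0, 0.0]]
wrist_force: [1.2, 0.2, -0.6]
gripper_width: 0.0304
```

View pics/s17.png

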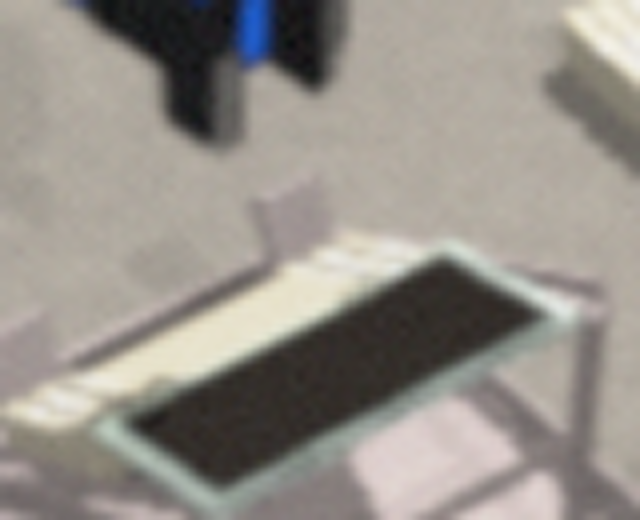

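```bash
python3 -m jog '50 0.01 0 0 8.5; 60 0.02 0 0 17; 70 0.03 -0.001 0 25.5; 80 0.041 -0.003 0 34; 90 0.041 -0.003 0 42.5; 90 0.041 -0.003 0 51; 90 0.041 -0.003 0 59.5; 90 0.041 -0.003 -0.01 68; 90 0.041 -0.003 -0.03 76.5; 90 0.041 -0.003 -0.05 81.5'
python3 -m jog '90 0 0 -0.01 0; 90 0 0 -0.02 0; 90 0 0 -0.02 0'
python3 - <<'E'
from h import *
for n in("scene","top"):
    cv2.imwrite(f"pics/{n}18.png",r.get_image(n)[:,:,::-1])
crop('pics/scene18.png',300,150,390,235,7,'pics/s18.png')
E
```

```text
clock: 23.15
tool_pos: [0.5807, 0.0106, 0.1462]
eef_rot: [[0.004, 0.081, 0.997], [-0.0, 0.997, -0.081], [-1.0, 0.0, 0.004]]
wrist_force: [-0.4, -0.0, -0.2]
gripper_width: 0.0766
clock: 23.45
tool_pos: [0.5795, 0.0107, 0.1238]
eef_rot: [[-0.002, 0.087, 0.996], [0.0, 0.996, -0.087], [-1.0, -0.0, -0.002]]
wrist_force: [-0.2, 0.2, 0.4]
gripper_width: 0.0767
```

View pics/s18.png

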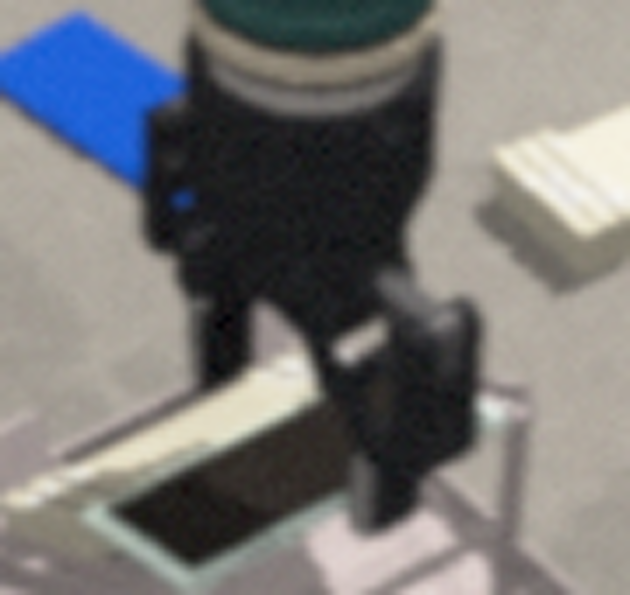

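```bash
python3 -m jog '90 0 0 -0.006 0; 90 0 0 -0.011 0; 86 0 0 -0.0115 0; 82 0 0 -0.0115 0; 78 0 0 -0.0115 0; 74 0 0 -0.0115 0; 70 0 0 -0.0115 0; 66 0 0 -0.0115 0; 62 0 0 -0.0115 0; 62 0 0 -0.0115 0'
python3 - <<'E'
from h import *
for n in("scene",):
    cv2.imwrite(f"pics/{n}19.png",r.get_image(n)[:,:,::-1])
crop('pics/scene19.png',300,150,390,235,7,'pics/s19.png')
E
```

```text
clock: 24.55
tool_pos: [0.5804, 0.0106, 0.1144]
eef_rot: [[0.001, 0.085, 0.996], [-0.0, 0.996, -0.085], [-1.0, -0.0, 0.001]]
wrist_force: [-1.0, -1.3, 5.7]
gripper_width: 0.0561
```

View pics/s19.png

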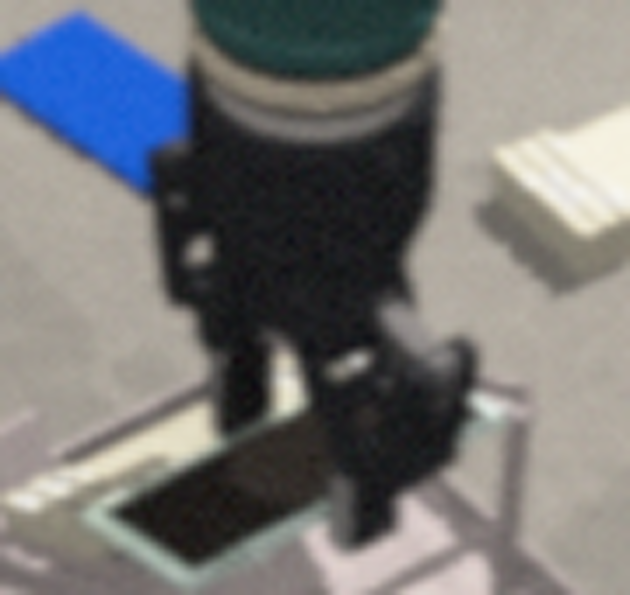

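```bash
python3 -m jog '60 0 0 0.003 0; 60 0 0 0.007 0; 60 0 0 0.012 0; 60 0 0 0.018 0; 60 0 0 0.025 0;60 0 0 0.025 0'
python3 - <<'E'
from h import *
for n in("scene",):
    cv2.imwrite(f"pics/{n}20.png",r.get_image(n)[:,:,::-1])
crop('pics/scene20.png',300,150,390,235,7,'pics/s20.png')
E
```

```text
clock: 25.2
tool_pos: [0.5811, 0.0106, 0.1399]
eef_rot: [[0.003, 0.085, 0.996], [-0.0, 0.996, -0.085], [-1.0, 0.0, 0.003]]
wrist_force: [-0.2, 0.4, -1.0]
gripper_width: 0.0557
```

View pics/s20.png

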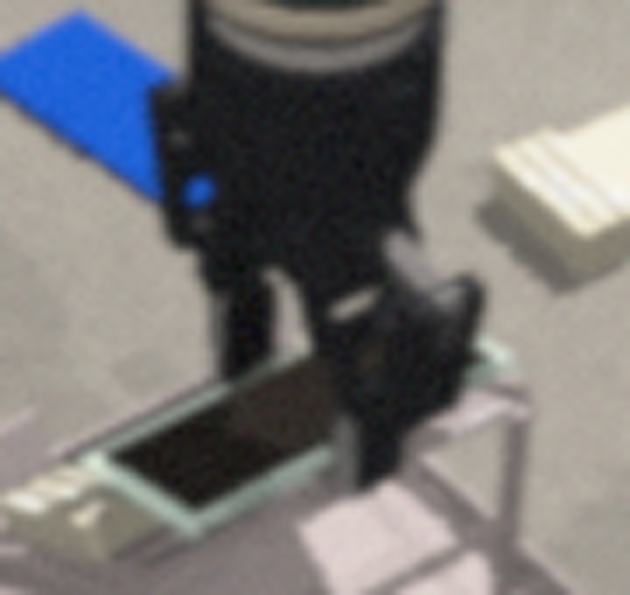

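```bash
python3 -m jog '60 0 0 0.02 0; 60 -0.004 -0.01 0.04 0; 60 -0.012 -0.04 0.045 0; 60 -0.022 -0.08 0.045 1; 60 -0.032 -0.125 0.045 2; 60 -0.042 -0.17 0.045 4; 60 -0.052 -0.215 0.045 6; 60 -0.063 -0.26 0.045 8; 60 -0.074 -0.305 0.04 8.9; 60 -0.084 -0.345 0.03 8.9'
python3 -m jog '60 -0.008 -0.03 -0.02 0; 60 -0.012 -0.05 -0.045 0; 60 -0.013 -0.058 -0.07 0; 60 -0.013 -0.058 -0.09 0; 60 -0.013 -0.058 -0.1 0;60 -0.013 -0.058 -0.1 0;60 -0.013 -0.058 -0.1 0'
python3 - <<'E'
from h import *
for n in("scene","top"):
    cv2.imwrite(f"pics/{n}21.png",r.get_image(n)[:,:,::-1])
crop('pics/scene21.png',110,220,290,360,4,'pics/s21.png')
crop('pics/top21.png',380,180,530,270,5,'pics/t21.png')
E
```

```text
clock: 26.25
tool_pos: [0.4957, -0.3368, 0.169]
eef_rot: [[0.002, -0.069, 0.998], [-0.002, 0.998, 0.069], [-1.0, -0.002, 0.002]]
wrist_force: [1.0, -0.0, -1.7]
gripper_width: 0.0557
clock: 26.95
tool_pos: [0.4837, -0.3924, 0.069]
eef_rot: [[0.001, -0.07, 0.998], [-0.001, 0.998, 0.07], [-1.0, -0.001, 0.001]]
wrist_force: [0.8, -0.3, -1.7]
gripper_width: 0.0559
```

View pics/s21.png

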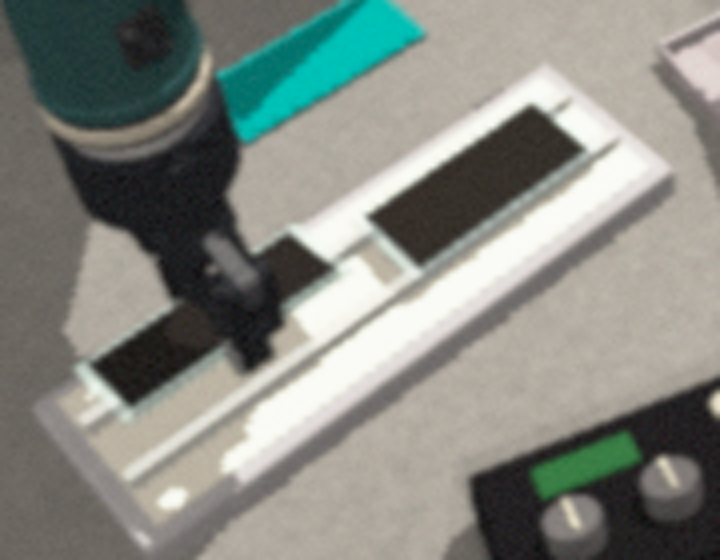

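View pics/t21.png

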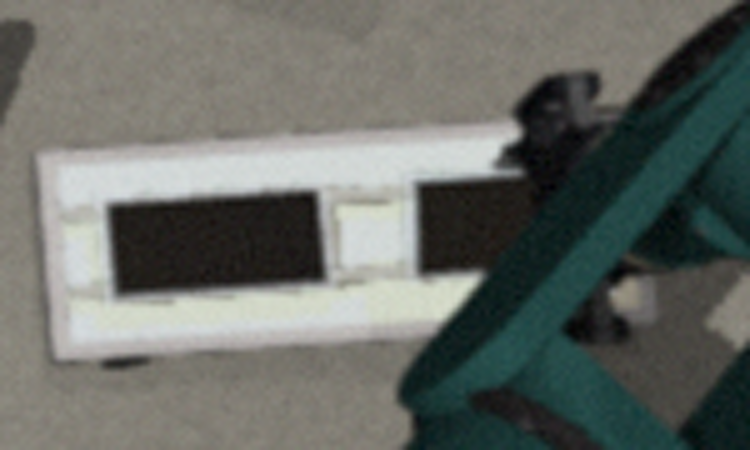

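```bash
python3 -m jog '60 0 0 -0.007 0; 60 0 0 -0.013 0; 60 0 0 -0.016 0;60 0 0 -0.016 0';python3 -m jog '60 0 0 -0.001 0;60 0 0 -0.002 0;60 0 0 -0.002 0';python3 -m jog '60 0 0 -0.001 0;60 0 0 -0.0015 0;60 0 0 -0.0015 0'
```

```text
clock: 27.45
tool_pos: [0.4827, -0.3918, 0.0511]
eef_rot: [[-0.001, -0.07, 0.998], [0.001, 0.998, 0.07], [-1.0, 0.001, -0.001]]
wrist_force: [0.2, 0.2, -0.9]
gripper_width: 0.0557
clock: 27.75
tool_pos: [0.4832, -0.3924, 0.0502]
eef_rot: [[0.0, -0.07, 0.998], [-0.0, 0.998, 0.07], [-1.0, -0.0, 0.0]]
wrist_force: [0.3, 0.2, -1.1]
gripper_width: 0.0558
clock: 28.05
tool_pos: [0.4831, -0.3923, 0.0487]
eef_rot: [[0.0, -0.07, 0.998], [0.0, 0.998, 0.07], [-1.0, 0.0, 0.0]]
wrist_force: [0.1, 0.3, -1.2]
gripper_width: 0.056
```

```bash
python3 -m jog '60 0 0 -0.001 0;60 0 0 -0.0015 0;60 0 0 -0.0015 0';python3 -m jog '60 0 0 -0.001 0;60 0 0 -0.0015 0;60 0 0 -0.0015 0'
```

```text
clock: 28.35
tool_pos: [0.4831, -0.3923, 0.0471]
eef_rot: [[-0.0, -0.07, 0.998], [0.0, 0.998, 0.07], [-1.0, 0.0, -0.0]]
wrist_force: [-0.7, -0.8, -0.9]
gripper_width: 0.0557
clock: 28.65
tool_pos: [0.4831, -0.3923, 0.0456]
eef_rot: [[-0.0, -0.07, 0.998], [0.0, 0.998, 0.07], [-1.0, 0.0, -0.0]]
wrist_force: [0.4, -0.3, -1.8]
gripper_width: 0.0557
```

```bash
python3 -m jog '60 0 0 -0.001 0;60 0 0 -0.0015 0;60 0 0 -0.0015 0';python3 -m jog '60 0 0 -0.001 0;60 0 0 -0.0015 0;60 0 0 -0.0015 0'
python3 - <<'E'
from h import *
for n in("scene",):
    cv2.imwrite(f"pics/{n}22.png",r.get_image(n)[:,:,::-1])
crop('pics/scene22.png',115,260,215,350,7,'pics/s22.png')
E
```

```text
clock: 28.95
tool_pos: [0.4833, -0.3925, 0.0448]
eef_rot: [[0.0, -0.07, 0.998], [-0.0, 0.998, 0.07], [-1.0, -0.0, 0.0]]
wrist_force: [-0.5, 0.5, 1.5]
gripper_width: 0.0556
clock: 29.25
tool_pos: [0.4833, -0.3925, 0.0446]
eef_rot: [[0.001, -0.07, 0.998], [-0.001, 0.998, 0.07], [-1.0, -0.001, 0.001]]
wrist_force: [-2.1, 2.1, 7.6]
gripper_width: 0.056
```

View pics/s22.png

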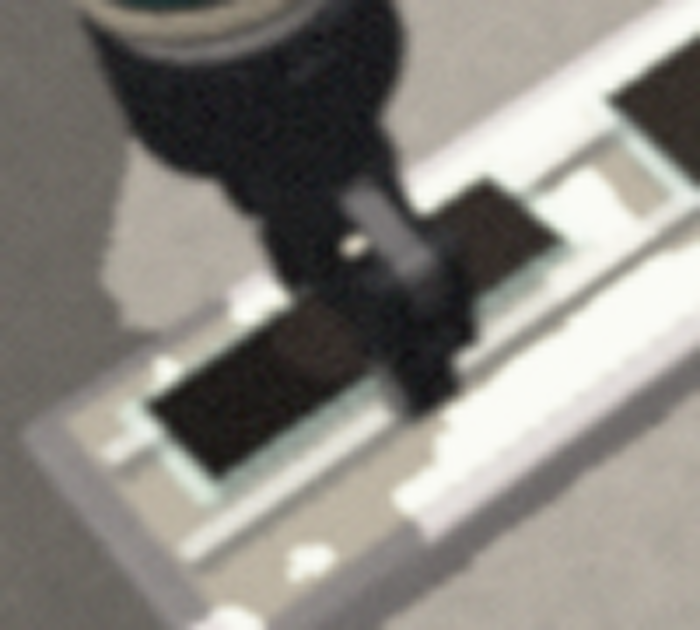

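```bash
python3 -m jog '62 0 0 0.001 0;63 0 0 0.001 0;64 0 0 0.001 0;65 0 0 0.001 0;66 0 0 0.001 0;67 0 0 0.001 0; 67.5 0 0 0.001 0; 68 0 0 0.001 0';python3 -m jog '68.5 0 0 0 0;69 0 0 0 0;69.5 0 0 0 0;70 0 0 0 0;70.5 0 0 0 0;71 0 0 0 0; 71.5 0 0 0 0; 72 0 0 0 0'
python3 - <<'E'
from h import *
for n in("scene",):
    cv2.imwrite(f"pics/{n}23.png",r.get_image(n)[:,:,::-1])
crop('pics/scene23.png',115,260,215,350,7,'pics/s23.png')
E
```

```text
clock: 30.1
tool_pos: [0.4833, -0.3926, 0.0439]
eef_rot: [[0.001, -0.07, 0.998], [-0.0, 0.998, 0.07], [-1.0, -0.001, 0.001]]
wrist_force: [0.9, 0.3, 4.6]
gripper_width: 0.0583
clock: 30.9
tool_pos: [0.4831, -0.3923, 0.0437]
eef_rot: [[-0.0, -0.07, 0.998], [0.0, 0.998, 0.07], [-1.0, 0.0, -0.0]]
wrist_force: [-0.2, 1.5, 0.4]
gripper_width: 0.0617
```

View pics/s23.png

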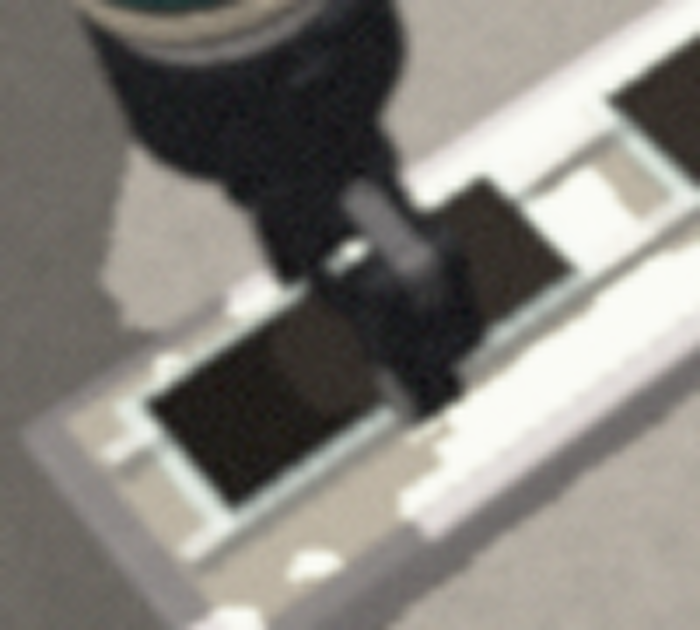

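```bash
python3 -m jog '75 0 0 0.001 0;78 0 0 0.002 0;80 0 0 0.004 0;80 0 0 0.02 0;80 0 0 0.05 0;70 0 0 0.1 -8; 60 0 0.02 0.13 -16; 50 0 0.06 0.14 -24.5; 40 0 0.11 0.14 -33; 36 0 0.16 0.14 -41.5'
python3 - <<'E'
from h import *
for n in("scene","top"):
    cv2.imwrite(f"pics/{n}24.png",r.get_image(n)[:,:,::-1])
crop('pics/scene24.png',115,230,295,360,4,'pics/s24.png')
crop('pics/top24.png',380,180,530,270,5,'pics/t24.png')
E
```

```text
clock: 31.95
tool_pos: [0.4835, -0.2323, 0.1863]
eef_rot: [[0.004, 0.612, 0.791], [-0.002, 0.791, -0.612], [-1.0, 0.001, 0.004]]
wrist_force: [1.6, 0.5, 0.5]
gripper_width: 0.0309
```

View pics/s24.png

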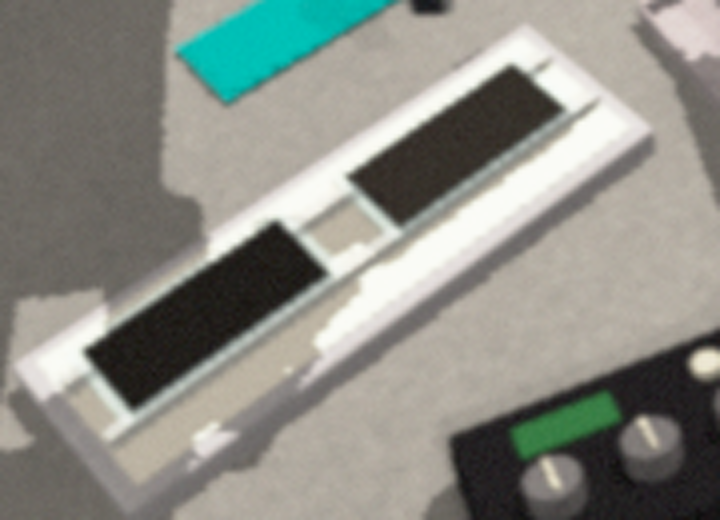

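View pics/t24.png

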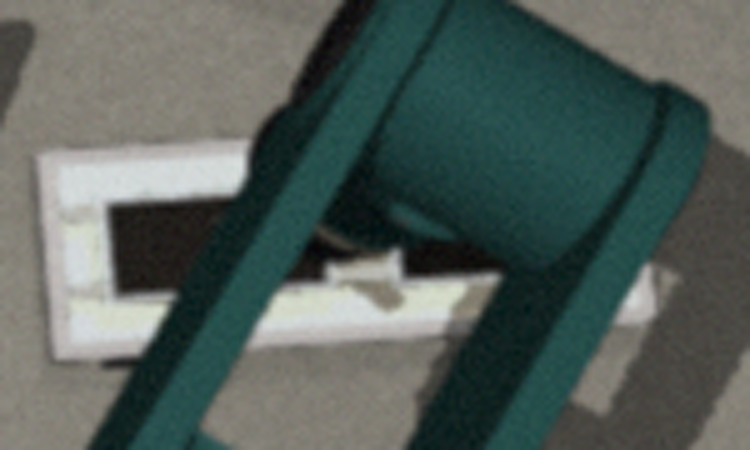

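```bash
python3 -m jog '36 0 0.04 0 -8.5; 36 0 0.085 0 -17; 36 0 0.13 0 -25.5; 36 0 0.175 0 -34; 36 -0.002 0.22 0 -42.5; 36 -0.005 0.245 0 -51; 36 -0.007 0.2515 -0.01 -57.3; 36 -0.007 0.2515 -0.04 -57.3; 36 -0.007 0.2515 -0.08 -57.3; 36 -0.007 0.2515 -0.105 -57.3'
python3 -m jog '36 0 0 -0.008 0; 36 0 0 -0.008 0; 36 0 0 -0.008 0'
```

```text
clock: 33.05
tool_pos: [0.4757, 0.0178, 0.0775]
eef_rot: [[-0.001, 0.997, -0.079], [-0.001, -0.079, -0.997], [-1.0, -0.001, 0.001]]
wrist_force: [0.1, -0.5, -0.4]
gripper_width: 0.0308
clock: 33.35
tool_pos: [0.4777, 0.0177, 0.0727]
eef_rot: [[0.003, 0.997, -0.081], [-0.0, -0.081, -0.997], [-1.0, 0.003, 0.0]]
wrist_force: [0.1, 1.1, -0.4]
gripper_width: 0.0308
```

```bash
python3 -m jog '36 0.005 0.0006 0.001 0; 36 0.01 0.0002 0.0038 0; 36 0.015 -0.0003 0.0067 0; 36 0.02 -0.0007 0.0096 0; 36 0.025 -0.0012 0.0125 0; 36 0.03 -0.0016 0.0154 0; 36 0.035 -0.002 0.0183 0; 36 0.04 -0.0025 0.0212 0; 36 0.04 -0.0025 0.0212 0'
python3 - <<'E'
from h import *
for n in("scene",):
    cv2.imwrite(f"pics/{n}25.png",r.get_image(n)[:,:,::-1])
crop('pics/scene25.png',300,170,380,235,8,'pics/s25.png')
E
```

```text
clock: 34.25
tool_pos: [0.517, 0.0156, 0.0925]
eef_rot: [[0.001, 0.997, -0.081], [-0.0, -0.081, -0.997], [-1.0, 0.001, 0.0]]
wrist_force: [-1.6, -1.1, 1.0]
gripper_width: 0.0309
```

View pics/s25.png

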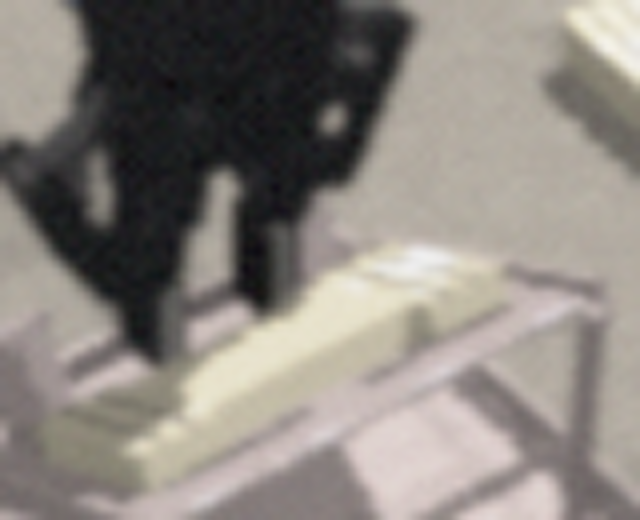

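```bash
python3 -m jog '36 0.005 -0.0004 0.0029 0; 36 0.01 -0.0009 0.0058 0; 36 0.015 -0.0013 0.0087 0; 36 0.02 -0.0017 0.0116 0; 36 0.025 -0.0022 0.0145 0; 36 0.028 -0.0024 0.0162 0; 36 0.028 -0.0024 0.0162 0'
python3 - <<'E'
from h import *
for n in("scene",):
    cv2.imwrite(f"pics/{n}26.png",r.get_image(n)[:,:,::-1])
crop('pics/scene26.png',300,170,380,235,8,'pics/s26.png')
o=(300,170,380,235)
overlay('pics/scene26.png','scene',o,8,[(x,(0,0,255)) for x in plate(.05,0,0)]+[(x,(0,255,0)) for x in plate(.06,0,0)],'pics/y26.png')
E
```

```text
clock: 35.0
tool_pos: [0.5453, 0.0131, 0.1086]
eef_rot: [[0.002, 0.997, -0.081], [-0.0, -0.081, -0.997], [-1.0, 0.002, 0.0]]
wrist_force: [0.4, -0.4, 0.0]
gripper_width: 0.0309
```

View pics/y26.png

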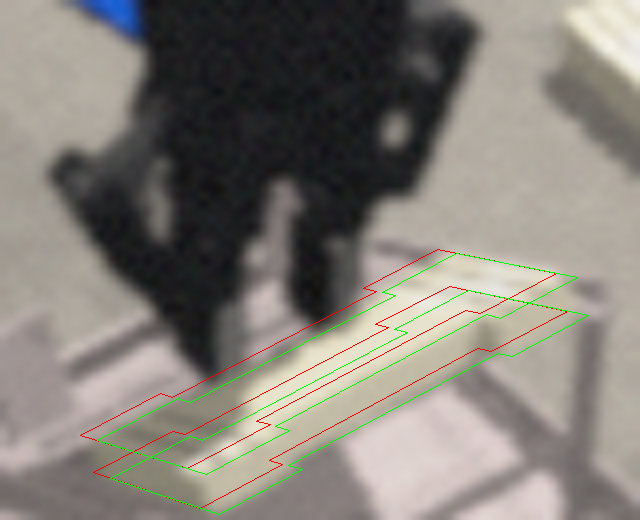

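```bash
python3 -m jog '36 0.004 -0.0003 0.0023 0; 36 0.008 -0.0007 0.0047 0; 36 0.0105 -0.0009 0.006 0; 36 0.0105 -0.0009 0.006 0; 36 0.0105 -0.0009 0.006 0'; python3 -m jog '36 -0.003 0 -0.0015 0; 36 -0.006 0.0003 -0.003 0;36 -0.006 0.0003 -0.003 0;36 -0.006 0.0003 -0.003 0'
python3 - <<'E'
from h import *
for n in("scene",):
    cv2.imwrite(f"pics/{n}27.png",r.get_image(n)[:,:,::-1])
o=(300,170,380,235)
crop('pics/scene27.png',*o,8,'pics/s27.png')
O[0]=.5345;O[2]=-.0016
overlay('pics/scene27.png','scene',o,8,[(x,(0,0,255)) for x in plate(.067,0,0)],'pics/y27.png')
E
```

```text
clock: 35.55
tool_pos: [0.5551, 0.0123, 0.1143]
eef_rot: [[0.001, 0.997, -0.08], [-0.0, -0.08, -0.997], [-1.0, 0.001, 0.0]]
wrist_force: [-0.8, -0.0, -0.4]
gripper_width: 0.0305
clock: 35.95
tool_pos: [0.5485, 0.0127, 0.1111]
eef_rot: [[-0.0, 0.997, -0.08], [-0.0, -0.08, -0.997], [-1.0, -0.0, 0.0]]
wrist_force: [0.2, 0.6, -0.2]
gripper_width: 0.0305
```

View pics/y27.png

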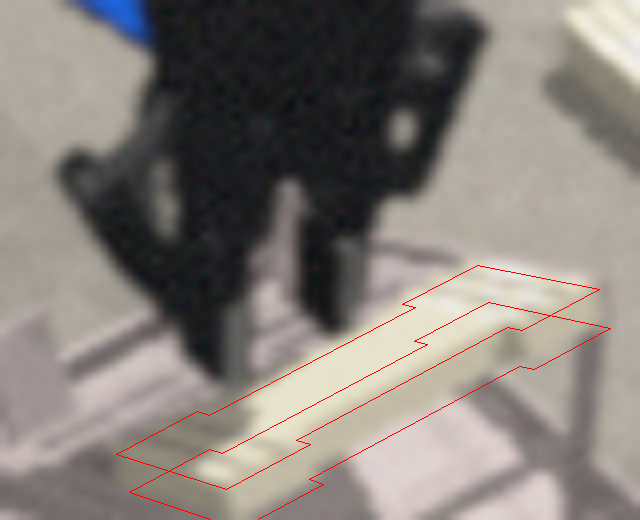

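```bash
python3 -m jog '36 -0.003 0 0.01 0; 36 -0.003 0 0.04 0; 40 0 0 0.08 8.5; 50 0.01 0 0.08 17; 60 0.02 -0.001 0.08 25.5; 70 0.03 -0.002 0.08 34; 76 0.04 -0.003 0.08 42.5; 76 0.04 -0.003 0.08 51; 76 0.04 -0.003 0.08 59.5; 76 0.04 -0.003 0.08 68'
python3 -m jog '76 0 0 0 8.5; 76 0 0 -0.01 17; 76 0 0 -0.03 21.6; 76 0 0 -0.055 21.6; 76 0 0 -0.055 21.6'
python3 - <<'E'
from h import *
for n in("scene",):
    cv2.imwrite(f"pics/{n}28.png",r.get_image(n)[:,:,::-1])
crop('pics/scene28.png',300,150,390,235,7,'pics/s28.png')
E
```

```text
clock: 37.0
tool_pos: [0.5889, 0.0096, 0.1921]
eef_rot: [[0.001, 0.443, 0.897], [-0.0, 0.897, -0.443], [-1.0, 0.0, 0.001]]
wrist_force: [-0.1, 0.7, 0.5]
gripper_width: 0.0649
clock: 37.5
tool_pos: [0.5863, 0.0098, 0.1328]
eef_rot: [[-0.007, 0.088, 0.996], [0.001, 0.996, -0.088], [-1.0, -0.0, -0.007]]
wrist_force: [-1.0, -0.2, -0.3]
gripper_width: 0.0649
```

View pics/s28.png

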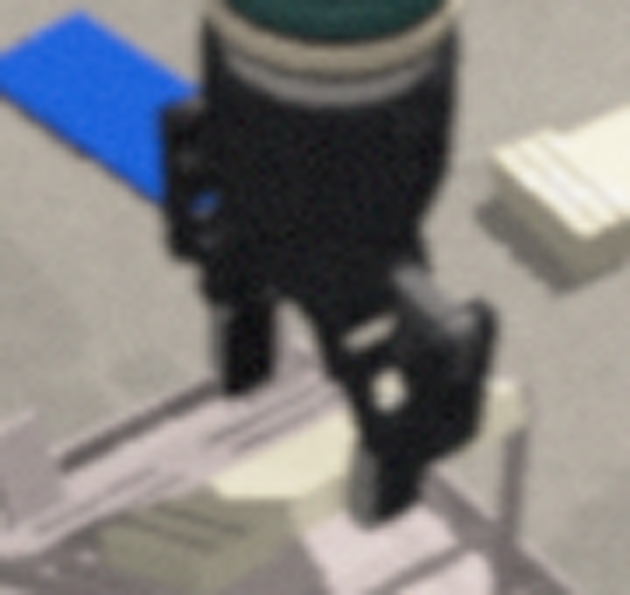

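```bash
python3 -m jog '76 0 0 -0.008 0; 76 0 0 -0.014 0; 76 0 0 -0.0165 0; 76 0 0 -0.0165 0'
python3 - <<'E'
from h import *
for n in("scene",):
    cv2.imwrite(f"pics/{n}29.png",r.get_image(n)[:,:,::-1])
crop('pics/scene29.png',300,150,390,235,7,'pics/s29.png')
E
```

```text
clock: 37.95
tool_pos: [0.5886, 0.0097, 0.1196]
eef_rot: [[-0.0, 0.087, 0.996], [0.0, 0.996, -0.087], [-1.0, -0.0, -0.0]]
wrist_force: [-0.2, 0.9, -0.5]
gripper_width: 0.0646
```

View pics/s29.png

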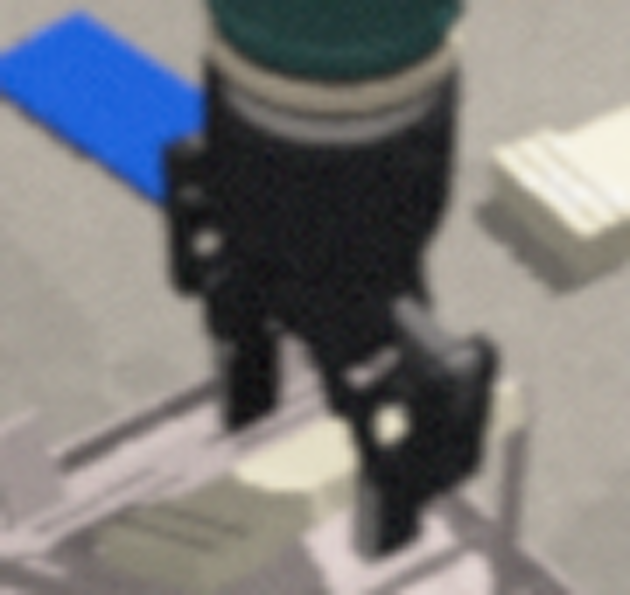

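```bash
python3 -m jog '72 0 0 -0.003 0; 68 0 0 -0.003 0; 64 0 0 -0.003 0; 60 0 0 -0.003 0; 56 0 0 -0.003 0; 52 0 0 -0.003 0; 46 0 0 -0.003 0; 40 0 0 -0.003 0; 38 0 0 -0.003 0; 38 0 0 -0.003 0'
python3 -m jog '38 0 0 0.003 0; 38 0 0 0.008 0; 38 0 0 0.015 0; 38 0 0 0.025 0; 38 0 0 0.035 0;38 0 0 0.035 0'
python3 - <<'E'
from h import *
for n in("scene",):
    cv2.imwrite(f"pics/{n}30.png",r.get_image(n)[:,:,::-1])
crop('pics/scene30.png',300,130,390,235,6,'pics/s30.png')
E
```

```text
clock: 39.0
tool_pos: [0.5887, 0.0097, 0.1175]
eef_rot: [[0.0, 0.087, 0.996], [-0.0, 0.996, -0.087], [-1.0, -0.0, 0.0]]
wrist_force: [-2.3, 0.1, 5.0]
gripper_width: 0.0422
clock: 39.6
tool_pos: [0.5901, 0.0096, 0.1544]
eef_rot: [[0.005, 0.087, 0.996], [-0.0, 0.996, -0.087], [-1.0, 0.0, 0.005]]
wrist_force: [-0.6, 0.7, -0.9]
gripper_width: 0.0421
```

View pics/s30.png

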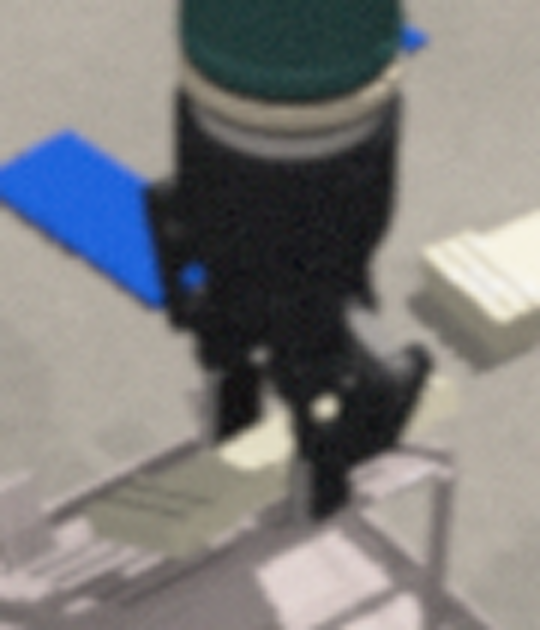

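Run:
```python
from h import *
uv=(np.array([(115,255),(383,293),(362,425),(93,383)])+.5)/6-.5+[190,170]
q=unproj('top',uv,.024);print(q.round(4),q.mean(0).round(4)); d=q[0]-q[1]+q[3]-q[2]; print(np.degrees(np.arctan2(-d[0],d[1])))
s=r.get_state();print(s['tool_pos'])
```

```text
[[0.5154 0.3701 0.024 ]
 [0.4981 0.242  0.024 ]
 [0.4357 0.2502 0.024 ]
 [0.4545 0.3781 0.024 ]] [0.4759 0.3101 0.024 ]
-8.039754229321622
[0.58961692 0.00959594 0.15338522]
```

```bash
python3 -m jog '38 -0.01 0 0.025 0; 38 -0.035 0.015 0.045 0; 38 -0.06 0.045 0.05 -1; 38 -0.08 0.085 0.05 -2; 38 -0.095 0.13 0.05 -3.3; 38 -0.106 0.175 0.05 -3.3; 38 -0.113 0.22 0.045 -3.3; 38 -0.117 0.26 0.035 -3.3; 38 -0.118 0.29 0.01 -3.3; 38 -0.118 0.302 -0.02 -3.3'
python3 -m jog '38 0 0 -0.035 0; 38 0 0 -0.055 0; 38 0 0 -0.069 0; 38 0 0 -0.072 0;38 0 0 -0.072 0;38 0 0 -0.072 0'
python3 - <<'E'
from h import *
for n in("scene",):
    cv2.imwrite(f"pics/{n}31.png",r.get_image(n)[:,:,::-1])
crop('pics/scene31.png',350,110,440,200,7,'pics/s31.png')
E
```

```text
clock: 40.65
tool_pos: [0.4707, 0.315, 0.1321]
eef_rot: [[0.003, 0.141, 0.99], [0.003, 0.99, -0.141], [-1.0, 0.003, 0.003]]
wrist_force: [0.1, -0.6, -0.9]
gripper_width: 0.0422
clock: 41.25
tool_pos: [0.4718, 0.312, 0.0613]
eef_rot: [[0.003, 0.145, 0.989], [0.001, 0.989, -0.145], [-1.0, 0.002, 0.003]]
wrist_force: [-0.5, -0.6, -0.2]
gripper_width: 0.0423
```

View pics/s31.png

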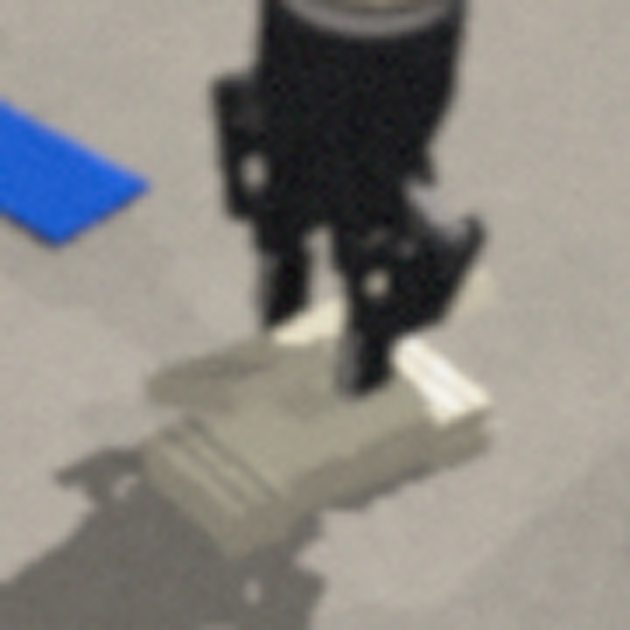

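```bash
python3 -m jog '38 -0.0005 0 -0.005 0; 38 -0.0005 0 -0.009 0; 38 -0.0005 0 -0.010 0; 38 -0.0005 0 -0.010 0'; python3 -m jog '38 0 0 -0.0015 0; 38 0 0 -0.002 0;38 0 0 -0.002 0'; python3 -m jog '38 0 0 -0.001 0; 38 0 0 -0.002 0;38 0 0 -0.002 0'
```

```text
clock: 41.7
tool_pos: [0.4699, 0.3115, 0.0492]
eef_rot: [[-0.001, 0.145, 0.989], [-0.0, 0.989, -0.145], [-1.0, -0.001, -0.001]]
wrist_force: [-0.1, -0.3, -0.7]
gripper_width: 0.042
clock: 42.0
tool_pos: [0.4702, 0.3116, 0.0475]
eef_rot: [[-0.0, 0.145, 0.989], [-0.0, 0.989, -0.145], [-1.0, -0.0, -0.0]]
wrist_force: [0.3, 0.1, -1.7]
gripper_width: 0.0422
clock: 42.3
tool_pos: [0.4702, 0.3116, 0.0455]
eef_rot: [[-0.0, 0.145, 0.989], [-0.0, 0.989, -0.145], [-1.0, -0.0, -0.0]]
wrist_force: [-0.7, 0.3, -0.2]
gripper_width: 0.0422
```

```bash
python3 -m jog '38 0 0 -0.001 0; 38 0 0 -0.002 0;38 0 0 -0.002 0'; python3 -m jog '38 0 0 -0.001 0; 38 0 0 -0.001 0;38 0 0 -0.001 0'
```

```text
clock: 42.6
tool_pos: [0.4704, 0.3117, 0.0449]
eef_rot: [[0.0, 0.145, 0.989], [0.0, 0.989, -0.145], [-1.0, 0.0, 0.0]]
wrist_force: [-1.7, -2.5, 5.4]
gripper_width: 0.0419
clock: 42.9
tool_pos: [0.4704, 0.3117, 0.0448]
eef_rot: [[0.001, 0.145, 0.989], [0.0, 0.989, -0.145], [-1.0, 0.0, 0.001]]
wrist_force: [-3.2, -2.0, 8.8]
gripper_width: 0.0421
```

```bash
python3 -m jog '42 0 0 0.001 0; 45 0 0 0.001 0;47 0 0 0.001 0;48 0 0 0.001 0;49 0 0 0.001 0;50 0 0 0.001 0;51 0 0 0.001 0;52 0 0 0.001 0;53 0 0 0.001 0'
python3 - <<'E'
from h import *
for n in("scene",):
    cv2.imwrite(f"pics/{n}32.png",r.get_image(n)[:,:,::-1])
crop('pics/scene32.png',350,110,440,200,7,'pics/s32.png')
E
```

```text
clock: 43.8
tool_pos: [0.4708, 0.3119, 0.044]
eef_rot: [[0.002, 0.145, 0.989], [0.001, 0.989, -0.145], [-1.0, 0.001, 0.002]]
wrist_force: [-0.0, -1.1, 4.3]
gripper_width: 0.0454
```

View pics/s32.png

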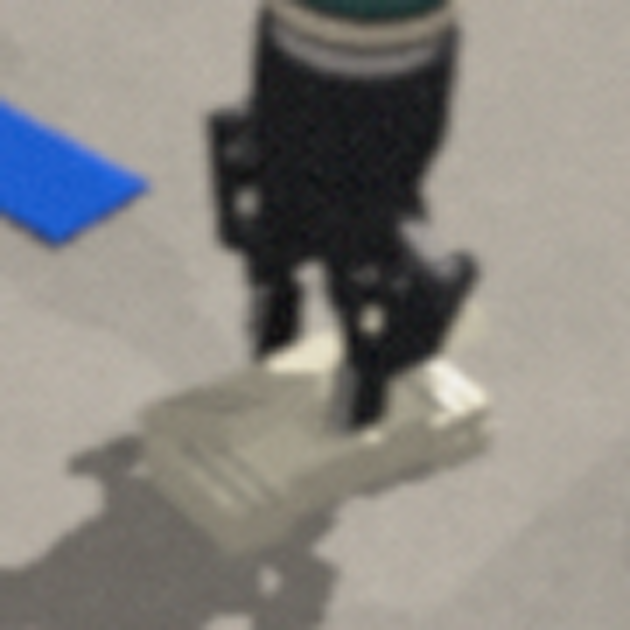

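```bash
python3 -m jog '53.5 0 0 0 0; 54 0 0 0 0;54.5 0 0 0 0;55 0 0 0 0;55.5 0 0 0 0;56 0 0 0 0;57 0 0 0 0;58 0 0 0 0;59 0 0 0 0'
python3 - <<'E'
from h import *
for n in("scene",):
    cv2.imwrite(f"pics/{n}33.png",r.get_image(n)[:,:,::-1])
crop('pics/scene33.png',350,110,440,200,7,'pics/s33.png')
E
```

```text
clock: 44.75
tool_pos: [0.4703, 0.3117, 0.0437]
eef_rot: [[0.0, 0.145, 0.989], [0.0, 0.989, -0.145], [-1.0, 0.0, 0.0]]
wrist_force: [-0.3, -0.0, -0.3]
gripper_width: 0.0503
```

View pics/s33.png

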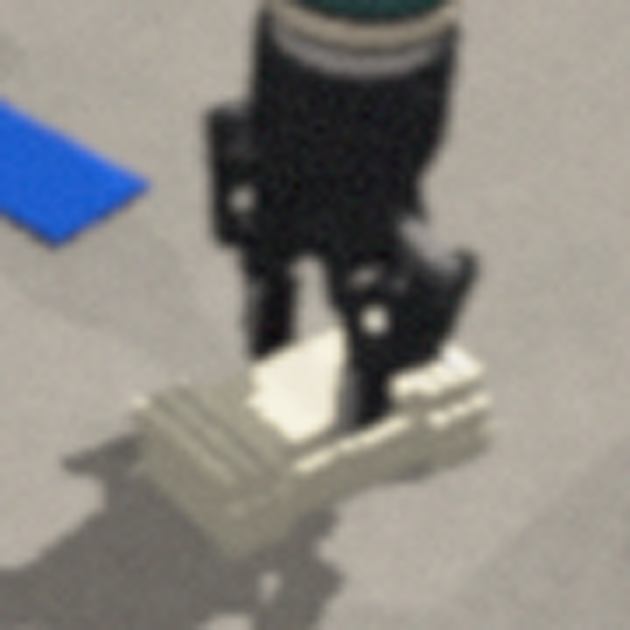

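```bash
python3 -m jog '61 0 0 0.001 0;64 0 0 0.003 0;64 0 0 0.015 0;64 0 0 0.05 0;64 0 -0.03 0.09 0;64 0 -0.07 0.12 0;64 0 -0.12 0.13 0;64 0 -0.17 0.13 0;64 0 -0.22 0.13 0;64 0 -0.22 0.13 0'
python3 - <<'E'
from h import *
for n in("scene","top"):
    cv2.imwrite(f"pics/{n}34.png",r.get_image(n)[:,:,::-1])
crop('pics/scene34.png',350,120,440,200,7,'pics/s34.png')
crop('pics/top34.png',190,170,290,260,6,'pics/t34.png')
E
```

```text
clock: 45.8
tool_pos: [0.4705, 0.0865, 0.1752]
eef_rot: [[0.002, 0.152, 0.988], [-0.003, 0.988, -0.152], [-1.0, -0.002, 0.003]]
wrist_force: [0.1, 1.1, -0.0]
gripper_width: 0.0549
```

View pics/s34.png

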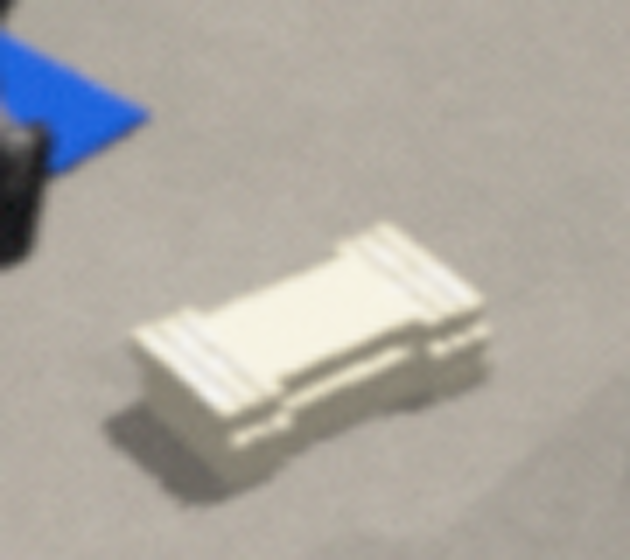

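View pics/t34.png

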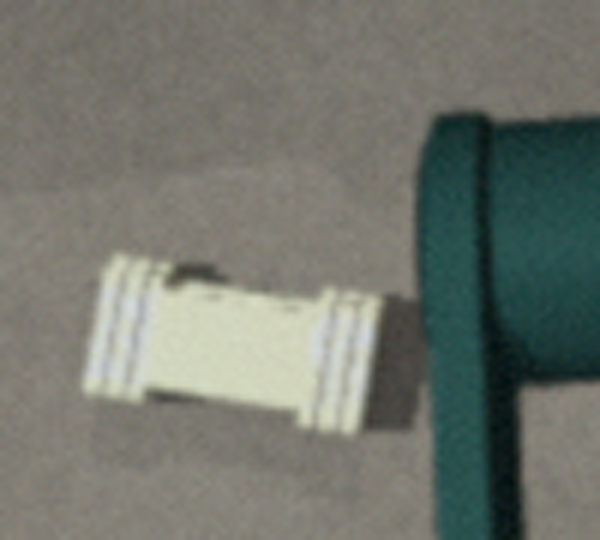

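View pics/scene34.png

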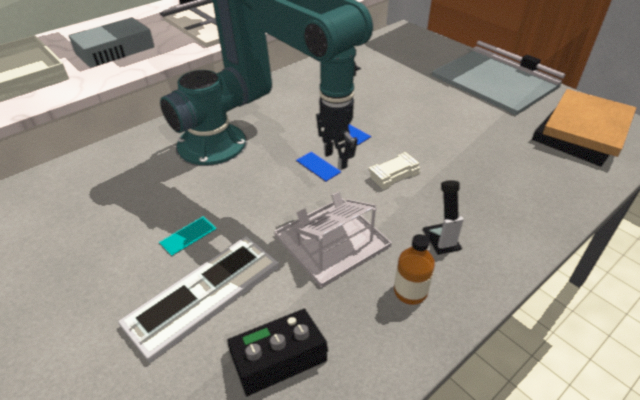

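View pics/top34.png

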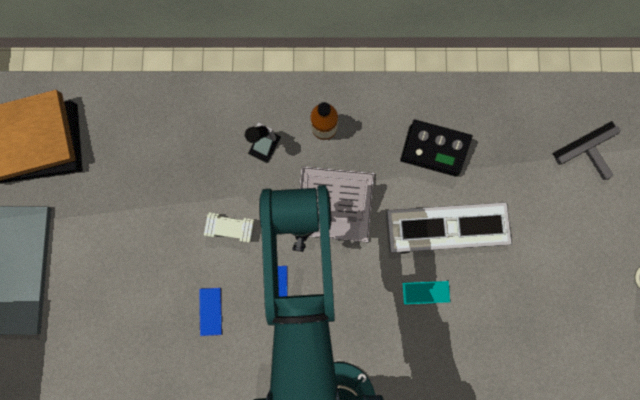

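Run:
```python
from h import *
uv=(np.array([(117,255),(383,293),(360,434),(85,395)])+.5)/6-.5+[190,170]
q=unproj('top',uv,.036)
# high edges partly show the plate below: derive centre from the low edge + 30 mm
d=(q[3]-q[2]);d/=np.linalg.norm(d);ax=np.array([d[1],-d[0],0]); c=(q[2]+q[3])/2+.03*ax
print(c,np.degrees(np.arctan2(-d[0],d[1])), np.linalg.norm(q[3]-q[2]))
p=np.array([.4764,.3122]);print('off along x,y:',(c[:2]-p)@ax[:2],(c[:2]-p)@d[:2])
# negative on the box, before/after first negative
A=cv2.imread('pics/top0.png').astype(int);B=cv2.imread('pics/top34.png').astype(int)
for nm,I in(('before',A),('after',B)):
    m=(I.max(2)<45).astype(np.uint8);m[:, :385]=0;m[:,515:]=0;m[:205]=0;m[250:]=0
    n,l,st,ce=cv2.connectedComponentsWithStats(m)
    for i in range(1,n):
        if st[i,4]>300:
            w_=unproj('top',ce[i],.039)[0]; u=w_[:2]-[.4782,-.3093]; e=np.radians(4); print(nm,st[i],w_.round(4),'box x,y',(u[0]*np.cos(e)+u[1]*np.sin(e)).round(4),(-u[0]*np.sin(e)+u[1]*np.cos(e)).round(4))
```

```text
[0.46934678 0.30964987 0.036     ] -7.587818358561695 0.13052271061919773
off along x,y: -0.006654730437731202 -0.003459150029000224
before [403 219  41  19 666] [ 0.4726 -0.2338  0.039 ] box x,y -0.0003 0.0758
after [460 216  42  19 667] [ 0.4824 -0.3931  0.039 ] box x,y -0.0017 -0.0839
after [402 219  42  19 671] [ 0.4728 -0.2333  0.039 ] box x,y -0.0001 0.0761
```

```bash
python3 -c "
from workcell import r
print(r.get_state()['clock']); print(r.job_done())"
```

```text
45.9
the job is handed in; nothing more can be done
None
```

I unloaded the rack in the required order and handed the job in at 45.9 s. No verdict was reported. Each plate was pushed up the deck until it overhung, gripped by its long edges, and let go slowly once it touched down.

What my last checks showed:

- **Upper spacer:** it lies flat and square on the bench spacer, seen in pictures from both cameras.
- **Negative:** it lies flat on both strips in the free half, about 2 mm from the midline and 84 mm from the box centre. That is in line with the first negative, which has not visibly moved (under 1 mm).
- **Lower spacer:** it lies flat on top of the pile, but about 7 mm off centre (limit 15 mm) and under 1° turned. I left it there rather than risk a nudge.
- **Bystanders:** the timer, focus finder and bottle look untouched in the final pictures, and the arm stands clear of everything.

One thing went wrong on the way. My first push at the upper spacer rode over its edge at about 13 N, and I redid it lower. The rack's surfaces then proved about 3 mm lower at the fingers than I had estimated from the images. I measured that by touching the glass lightly (about 8 N) and corrected the later moves for it.

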